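Unpin the mould chest and set the carved moulds out face up

TASK

Get the carved biscuit moulds ready for the dough: draw the pin out of the chest's hasp and put it in the small white dish, and open the chest's lid fully so that it stays back by itself. Then take out every mould there is and lay them all on the marble slab, flat beside one another and clear of its edges, each turned over so that its carved face is up. Leave the chest open and do not shift or knock over the other things on the counter.

Things in the scene. Friction and masses are not known exactly. Their poses are not given: they have to be found in the camera images.
- chest: low wooden chest 200 x 300 mm, 58 mm high without its lid (68 mm with the lid shut), walls 8 mm, fixed to the counter. Origin: centre of its underside. Its own -x side is the front with the staple, its +x side carries the lid's hinge, its y axis runs along the long side. Inside it is one open space 184 x 284 mm; the floor's top is 8 mm above the counter
- lid (a joint): angle of the chest's lid: 0 shut, 1.9 fully open, leaning back past upright and resting on its stop. It weighs about 0.35 kg and falls shut by itself if let go below about 1.5, falls back open above about 1.7. The lid board is 10 mm thick; it turns about the point lid_hinge. While the pin is in the staple the lid cannot rise
- lid_hinge (a point): middle of the lid's hinge line, on the top of the chest's rear wall (58 mm above the counter); its axes are the chest's, and the hinge line runs along y. The front edge of the lid lies 200 mm from it
- knob_a (a point): centre of one of the lid's two black barrel pulls (a bar 18 mm dia and 34 mm long lying along the chest's y on a thin neck, its axis 26 mm above the lid's top face, 28 mm behind the lid's front edge, 95 mm from the lid's middle towards the chest's +y end). It moves with the lid: with the lid shut it is 94 mm above the counter
- knob_b (a point): centre of the lid's other pull, the same, towards the chest's -y end
- staple_eye (a point): the point where the pin's axis passes through the eye of the steel staple that stands up 18 mm in front of the chest; 76 mm above the counter. The lid's slotted steel hasp strap (4 mm thick, 38 mm wide, lying on the lid's top and reaching 43 mm out in front of it) drops over the staple; the pin lies on the strap and runs through the eye along the chest's y axis. The eye is 14 mm wide inside; the staple's top is 92 mm above the counter
- pin: retaining pin, 0.04 kg: steel shank 8 mm dia from 30 mm behind to 36 mm ahead of the origin along its own +y, with a flat red grip on its -y end. Origin on the shank's axis, in the middle of the staple at the start. It slides out of the staple along its own -y (towards the red grip); it is free after 40 mm
- pin_grip (a point): centre of the pin's flat red grip: 30 mm long along the pin, 10 mm thick (pin's x) and 22 mm high (pin's z); its top is 87 mm above the counter at the start
- slab: white marble pastry slab 300 (x) x 330 (y) mm, 15 mm thick, fixed. Origin: centre of its underside
- dish: small round white dish, 110 mm across the rim, 26 mm high, 0.25 kg, free to move. Origin: centre of its underside
- mould_star: wooden biscuit mould with a carved star, 60 (x) x 46 (y) x 26 (z) mm, about 0.05 kg, or None if there is none this time. Origin at its centre. Its +z face is the plain back; its -z face is the carved one, a dark sunk panel with the star in pale wood. In the chest it lies carved face down, plain back up. Pinched by two side faces it can swivel about the pinch unless gripped firmly
- mould_flower: wooden biscuit mould with a carved flower, 60 (x) x 46 (y) x 26 (z) mm, about 0.05 kg, or None if there is none this time. Origin at its centre. Its +z face is the plain back; its -z face is the carved one, a dark sunk panel with the flower in pale wood. In the chest it lies carved face down, plain back up. Pinched by two side faces it can swivel about the pinch unless gripped firmly
- mould_leaf: wooden biscuit mould with a carved leaf, 60 (x) x 46 (y) x 26 (z) mm, about 0.05 kg, or None if there is none this time. Origin at its centre. Its +z face is the plain back; its -z face is the carved one, a dark sunk panel with the leaf in pale wood. In the chest it lies carved face down, plain back up. Pinched by two side faces it can swivel about the pinch unless gripped firmly
- jar_red: small jar of red sprinkles, 48 mm dia, 52 mm high, a bystander
- jar_green: small jar of green sprinkles, 48 mm dia, 52 mm high, a bystander
- jar_oats: glass jar of oats with wooden lid, 86 mm dia, 125 mm high, a bystander
- mug: blue mug, 76 mm dia, 85 mm high, a bystander
- cutter: copper ring cutter, 68 mm dia, 28 mm high, a bystander
- spoon: wooden spoon, 240 mm long, lying on the counter, a bystander
- rolling_pin: rolling pin 48 mm dia, about 440 mm long along its y with its handles, lying on the counter and fixed; a bystander
Things that resemble listed ones, but are neither listed nor needed, are in the scene too. There is more than one size of the dish; the job needs the largest.

How it is judged (in metres and radians):
On the way, in this order (a step that is already met when the one before it is completed fails the run):
1. the pin is drawn clear of the staple with the lid still shut (distance between pin and staple_eye above 0.05 m and value of joint lid below 0.1 rad), for 0.1 s.
2. the lid is thrown back (value of joint lid above 1.7 rad), for 0.2 s.
At the end, for the whole second after the job is handed in: Lid open over 1.7 rad; pin at rest in the dish (origin within 55 mm of its centre, below 50 mm); every mould present at rest flat on the slab, not on another mould, its centre 20 mm or more inside the slab's edge, carved face up within 0.15 rad (value of joint lid above 1.7 rad and horizontal distance between pin and dish below 0.055 m and height (world z) of pin below 0.05 m and linear speed of each of pin, mould_star, mould_flower, mould_leaf below 0.02 m/s and angle between each of mould_star, mould_flower, mould_leaf's own z axis and vertical above 2.99 rad and x of mould_star in the frame of slab between -0.13 and 0.13 m and y of mould_star in the frame of slab between -0.145 and 0.145 m and z of mould_star in the frame of slab between 0.024 and 0.033 m and x of mould_flower in the frame of slab between -0.13 and 0.13 m and y of mould_flower in the frame of slab between -0.145 and 0.145 m and z of mould_flower in the frame of slab between 0.024 and 0.033 m and x of mould_leaf in the frame of slab between -0.13 and 0.13 m and y of mould_leaf in the frame of slab between -0.145 and 0.145 m and z of mould_leaf in the frame of slab between 0.024 and 0.033 m); the robot touches nothing.
It fails at once if a bystander is shifted by more than 50 mm or knocked over (distance of any of jar_red, jar_green, jar_oats, mug, cutter, spoon from where it was at the start of the episode above 0.05 m or angle between any of jar_red, jar_green, jar_oats, mug, cutter's own z axis and vertical above 0.6 rad).
Of mould_star, mould_flower, mould_leaf only 2 to 3 are there at a start; the rules pass over those that are not, and their reading is None.
At some moment in a run one of mould_star, mould_flower, mould_leaf may be knocked a few centimetres aside while the robot is not near it.
Once in a run the grip may slacken for a moment while it holds something.
It also fails if it takes over 210 s, if anything falls off the work surface, if the arm or the gripper's body presses on something with over 40 N, if the wrist force passes 120 N, or if a joint passes its speed limit or range.

ROBOT

A 6-joint arm with a two-finger parallel gripper is mounted at the origin on the work surface. World frame = base frame: x ahead of the robot, y to its left, z up, the work surface at z = 0. Lengths are in mm, angles in rad, forces in N, time in s.
With the tool pointing down it reaches from about 350 to 875 mm from the base axis. Payload 4.2 kg.
Tool frame: the origin (TCP) lies at the very end of the fingers, on their centre line; the grasp point (between the pads) lies 19 mm behind it; z points along the fingers, y is the line along which they close (so a half turn about z gives the same grasp; the last joint's range is limited). The gripper opens to 85 mm and grips with 20 to 120 N. Pads are 22 mm wide; open, the fingers measure 114 mm over their backs; the gripper's body (76 mm by 85 mm) begins 54 mm behind the grasp point. The pads swing forward as they close: fully open they stand 13 mm farther back than shut.
Start: joints at [-0.975, 0.385, 0.008, 0, -1.194, -0.259], TCP at [206.558, -589.859, 231.312] pointing down, gripper open.
Joint ranges: [-3.14, 3.14], [-1.21, 2.06], [-1.07, 1.41], [-3.16, 2.05], [-2.99, -0.16], [-3.1, 3.1]. Speed limits (rad/s): [2.79, 2.79, 3.14, 3.14, 3.14, 3.14].

INTERFACE

Orientations are given as a unit quaternion [x, y, z, w].
In Python, from bench import arm, optics gives the robot as it stands. The module is installed in compiled form; this text tells all that it offers.
- The arm moves only by the tool step_arm, never from a script. Its argument "motion" is a list of rows, each an object with "dr": the turn, a rotation vector about the tool's x, y, z in units of 8 degrees (1.0 is 8 degrees), a list of three; "slide": the shift along the tool's x, y, z in mm, a list of three; "jaw": the finger opening in mm, from 0 to 85.4. A call has exactly 8 rows; each row is the pose to reach, as a shift and turn from the pose commanded when the call began, along the tool's axes at that moment; what a row does not reach only later rows make up. A row lasts 1/8 s, in which the tool goes at most 62.5 mm and 10.7 degrees, less where a joint would pass 70% of its speed; a pose out of reach is approached as far as the arm can. A call with a gripper value outside its range is refused whole. The fingers move at their own pace and stop on an object; the grip force is fixed at half the most. Time passes only in rows, so rows that repeat a pose let the fingers close, or fill a call up. It gives the time, the measured TCP pose, the force, the opening and the grip force at its end, in the units of the state.
- arm.read_state(): the state, without advancing time (a new reading comes with each control period).
- optics.get_image(name): name is "scene" or "top" or "wrist"; returns the picture (420x560x3 uint8, blue, green, red); there is no depth.
- optics.camera_info(name): a dict with "camera_matrix" (3x3 intrinsics, pixels), "view" (4x4, takes a point from world to camera coordinates); the wrist camera has in their place "T_tool_cam" (4x4, takes a point from camera to tool coordinates, whose origin is the TCP and whose axes are the flange's). Camera axes: x right, y up, looking along -z (the intrinsics and any distortion apply to the point x, -y, -z); pixel columns grow to the right and rows downward; lengths in mm; the calibration is good to about 2 mm. The wrist camera is an equidistant fisheye: a pixel r from the principal point sees the ray r / f radians off the axis. A picture is of the moment at which its call begins: read the wrist's pose just before it. camera_info takes no time and is no camera call.
- arm.job_done(): hands the job in; it is judged then, once.
The state is a dict: "clock": time; "joints": joint angles; "joint_vel": joint speeds; "joint_efforts": joint torques, N m; "position": TCP position; "ee_rot": TCP orientation; "contact_force": force on the tool from outside, world axes, zero at the start; "wrist_torque": the same for the moment, N m; "gripper_width": finger opening in mm; "grasp_force": force on a finger pad.
Only numpy, scipy, OpenCV 4.12 (cv2) and the standard library are available. Lean on these libraries where they do the work, as an engineer would, in place of code of your own. Each camera call takes 0.05 s, during which the arm holds its last target. There are 200 camera calls.

## Working session

There is one attempt and no reset: what is moved stays moved. The work goes in short steps, Python scripts to look and compute and a tool call to move; the robot and the scene stay as the last step left them, time stands still between calls to the robot, and variables do not carry over. Pictures are saved under pics/ and viewed, at most 14 in all, crops included, and the job is handed in when it is done.

Besides the shell and the picture viewer there is one more tool, called after ">>>" by a JSON object that holds its "api" and its "payload". step_arm: Moves the arm, as the interface text tells. Its arguments: {"type":"object","properties":{"motion":{"type":"array","items":{"type":"object","properties":{"dr":{"type":"array","items":{"type":"number"}},"slide":{"type":"array","items":{"type":"number"}},"jaw":{"type":"number"}}}}},"required":["motion"]}

```bash
mkdir -p pics; ls
python3 - <<'E'
from bench import arm,optics
import cv2,numpy as np
s=arm.read_state();print(s)
for n in("scene","top","wrist"):
    print(n,optics.camera_info(n))
for n in("scene","top"):
    cv2.imwrite(f"pics/{n}0.png",optics.get_image(n))
E
```

```text
pics
{'clock': 0.0, 'joints': array([-9.75390146e-01,  3.85574230e-01,  6.61653928e-03, -5.12299707e-04,
       -1.19397221e+00, -2.58604013e-01]), 'joint_vel': array([-5.53486806e-04, -4.40107430e-05, -3.27730932e-04,  9.40540659e-05,
        1.10272783e-03,  5.02167824e-04]), 'joint_efforts': array([-1.70329713e-05, -3.92285657e+01,  1.88404298e+01,  4.18599442e+00,
       -4.51949338e-03, -1.79186287e-06]), 'position': array([ 206.37662396, -589.32790515,  230.20529248]), 'ee_rot': array([-1.67512993e-01,  9.85869262e-01,  1.06960074e-03, -2.25106719e-04]), 'contact_force': array([-0.21925075,  0.06398999,  0.39487126]), 'wrist_torque': array([ 0.01675216, -0.05303326, -0.00562075]), 'grasp_force': 0.0, 'gripper_width': 85.60635292399414}
scene {'camera_matrix': array([[515.3685301 ,   0.        , 271.11246068],
       [  0.        , 515.3685301 , 210.74192572],
       [  0.        ,   0.        ,   1.        ]]), 'view': array([[-7.41565719e-01,  6.70609142e-01, -1.90699435e-02,
         4.51664973e+02],
       [-4.78440473e-01, -5.08710031e-01,  7.15757513e-01,
         1.378634
[... 542 characters left out ...]
 [-6.50671199e-02, -1.03997046e-02,  9.97826696e-01,
        -1.26513013e+03],
       [ 0.00000000e+00,  0.00000000e+00,  0.00000000e+00,
         1.00000000e+00]])}
wrist {'camera_matrix': array([[325.1922621 ,   0.        , 275.88761765],
       [  0.        , 325.1922621 , 213.78844945],
       [  0.        ,   0.        ,   1.        ]]), 'T_tool_cam': array([[-7.37424236e-04,  9.54727000e-01,  2.97482457e-01,
         7.51934925e+01],
       [ 9.99999577e-01,  5.40590156e-04,  7.43935993e-04,
        -6.59447202e-01],
       [ 5.49439691e-04,  2.97482880e-01, -9.54726995e-01,
        -1.42546036e+02],
       [ 0.00000000e+00,  0.00000000e+00,  0.00000000e+00,
         1.00000000e+00]])}
```

View pics/scene0.png

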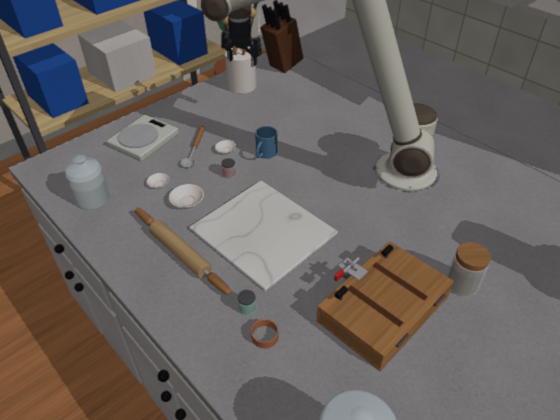

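View pics/top0.png

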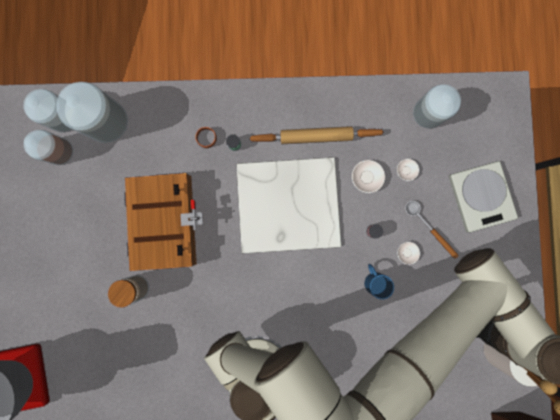

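The scene shows the shut chest (top view about (160,222)) with its hasp facing the slab at (290,205) and the red pin grip at (193,205). The largest dish is at (368,177). The other dishes, at (408,170) and (408,253), are decoys.

```bash
cat > h.py <<'E'
import numpy as np,cv2
from scipy.spatial.transform import Rotation as R
from bench import arm,optics
CI={n:optics.camera_info(n) for n in("scene","top","wrist")}
def T_wrist(s):
    T=np.eye(4);T[:3,:3]=R.from_quat(s["ee_rot"]).as_matrix();T[:3,3]=s["position"]
    return T@CI["wrist"]["T_tool_cam"]
def ray(n,px,s=None):
    px=np.atleast_2d(np.asarray(px,float));K=CI[n]["camera_matrix"]
    a=(px-K[:2,2])/K[0,0]
    if n=="wrist":
        r=np.linalg.norm(a,axis=1,keepdims=True)+1e-9
        d=np.c_[a/r*np.sin(r),np.cos(r)];T=T_wrist(s)
    else:
        d=np.c_[a,np.ones(len(a))];T=np.linalg.inv(CI[n]["view"])
    return T[:3,3],(d*[1,-1,-1])@T[:3,:3].T
def plane(n,px,z,s=None):
    o,d=ray(n,px,s);return (o+d*((z-o[2])/d[:,2])[:,None])
def proj(n,P,s=None):
    P=np.atleast_2d(P).astype(float);K=CI[n]["camera_matrix"]
    V=np.linalg.inv(T_wrist(s)) if n=="wrist" else CI[n]["view"]
    c=(P@V[:3,:3].T+V[:3,3])*[1,-1,-1]
    if n=="wrist":
        q=np.linalg.norm(c[:,:2],axis=1);th=np.arctan2(q,c[:,2]);a=c[:,:2]/(q[:,None]+1e-9)*th[:,None]
    else:a=c[:,:2]/c[:,2:]
    return a*K[0,0]+K[:2,2]
def tri(a,b):
    (o1,d1),(o2,d2)=a,b;d1=d1[0];d2=d2[0]
    t=np.linalg.lstsq(np.c_[d1,-d2],o2-o1,rcond=None)[0];p,q=o1+t[0]*d1,o2+t[1]*d2
    return (p+q)/2,np.linalg.norm(p-q)
def blobs(m,amin=15):
    n,l,st,c=cv2.connectedComponentsWithStats(m.astype(np.uint8));return [(c[i],st[i],l==i) for i in range(1,n) if st[i][4]>=amin]
def tool(s,v): # world vec -> tool axes
    return R.from_quat(s["ee_rot"]).inv().apply(v)
E
python3 - <<'E'
from h import *
np.set_printoptions(precision=1,suppress=True)
t=cv2.imread("pics/top0.png");hsv=cv2.cvtColor(t,cv2.COLOR_BGR2HSV)
H,S,V=[hsv[...,i].astype(int) for i in range(3)]
roi=np.zeros(H.shape,bool);roi[165:280,118:215]=1
for c,st,m in blobs(roi&(S>90)&(H<20)&(V>70),500):
    r=cv2.minAreaRect(np.argwhere(m)[:,::-1].astype(np.float32));print("lid",c,st,r);b=cv2.boxPoints(r);P=plane("top",b,68);print(P,P.mean(0))
roi[:]=0;roi[150:260,230:350]=1
for c,st,m in blobs(roi&(V>150)&(S<50),3000):
    r=cv2.minAreaRect(np.argwhere(m)[:,::-1].astype(np.float32));b=cv2.boxPoints(r);P=plane("top",b,15);print("slab",P,P.mean(0))
roi[:]=0;roi[155:197,348:389]=1
for c,st,m in blobs(roi&(V>150)&(S<60),300):
    print("dish",c,st,plane("top",[st[0]+st[2]/2-.5,st[1]+st[3]/2-.5],26))
roi[:]=0;roi[190:225,180:215]=1
for c,st,m in blobs(roi&(S>130)&((H<5)|(H>172))): 
    print("red",c,st,plane("top",c,80));ct=c
sc=cv2.imread("pics/scene0.png");hs=cv2.cvtColor(sc,cv2.COLOR_BGR2HSV)
m=(hs[...,1]>150)&((hs[...,0]<4)|(hs[...,0]>172));m[:255]=0;m[290:]=0;m[:,:320]=0;m[:,360:]=0
for c,st,_ in blobs(m,8): print("red sc",c,st,tri(ray("top",ct),ray("scene",c)))
E
python3 -c "
import cv2;t=cv2.imread('pics/top0.png')[160:285,110:220];cv2.imwrite('pics/c1.png',cv2.resize(t,None,fx=4.5,fy=4.5,interpolation=cv2.INTER_CUBIC))"
```

```text
lid [157.2 221.8] [ 125  173   68   98 5447] ((157.9446258544922, 221.50308227539062), (94.52091217041016, 63.5131721496582), 86.8201675415039)
[[639.4 411.8  68. ]
 [645.8 207.   68. ]
 [344.5 192.7  68. ]
 [337.9 394.1  68. ]] [491.9 301.4  68. ]
slab [[ 682.8   59.8   15. ]
 [ 697.  -275.5   15. ]
 [ 393.8 -285.6   15. ]
 [ 379.3   44.5   15. ]] [ 538.2 -114.2   15. ]
dish [367.5 176.1] [351 159  34  35 916] [[ 626.2 -380.2   26. ]]
red [192.2 204. ] [190 199   5  11  40] [[543.1 188.3  80. ]]
red sc [338.9 274.8] [335 269   9  12  65] (array([543.5, 189.2,  75.8]), np.float64(0.22742573432869212))
```

View pics/c1.png

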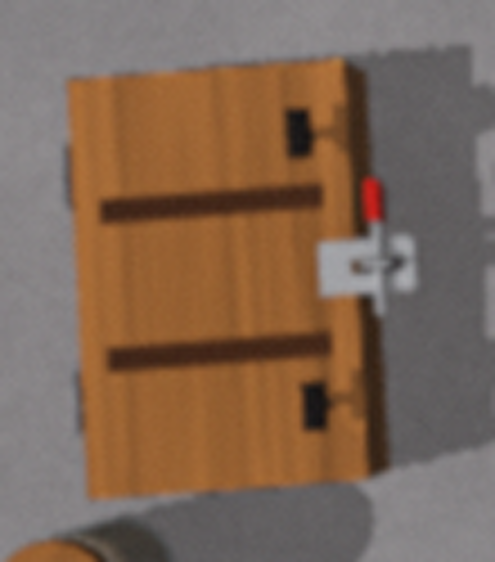

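The crop shows the strap at about (365,265) and the red grip at (372,200), so the pin pulls out towards world +x. Next I move above the pin grip.

```bash
cat >> h.py <<'E'
def down(ydeg,tilt=0): # tool down, tool y at heading ydeg, then tilted about tool y by tilt deg (tool z swings towards tool +x)
    y=np.array([np.cos(np.radians(ydeg)),np.sin(np.radians(ydeg)),0]);z=np.array([0,0,-1.]);x=np.cross(y,z)
    return R.from_matrix(np.c_[x,y,z])*R.from_rotvec([0,np.radians(tilt),0])
def plan(pos,Rt,s=None):
    s=s or arm.read_state();q=R.from_quat(s["ee_rot"])
    print("slide",np.round(q.inv().apply(np.array(pos)-s["position"]),1),"dr",np.round(np.degrees((q.inv()*Rt).as_rotvec())/8,2))
def st():
    s=arm.read_state();q=R.from_quat(s["ee_rot"]).as_matrix()
    print("t %.1f"%s["clock"],"p",s["position"].round(1),"F",s["contact_force"].round(1),"w %.1f g %.1f"%(s["gripper_width"],s["grasp_force"]),"ydeg %.1f zaxis"%np.degrees(np.arctan2(q[1,1],q[0,1])),q[:,2].round(3),"j",s["joints"].round(2));return s
E
python3 - <<'E'
from h import *
st();plan([548,189,170],down(93.4))
E
```

```text
t 0.1 p [ 206.4 -589.4  230.3] F [0.6 0.4 0.1] w 85.6 g 0.0 ydeg 109.3 zaxis [-0.001  0.002 -1.   ] j [-0.98  0.39  0.01 -0.   -1.19 -0.26]
slide [-579.6  621.7   61.5] dr [ 0.01 -0.    1.99]
```

>>> {"api": "step_arm", "payload": {"motion": [{"slide": [-40,44,0],"dr": [0,0,0],"jaw": 60},{"slide": [-80,88,0],"dr": [0,0,0],"jaw": 60},{"slide": [-120,130,0],"dr": [0,0,0],"jaw": 60},{"slide": [-160,173,0],"dr": [0,0,0],"jaw": 60},{"slide": [-200,216,0],"dr": [0,0,0],"jaw": 60},{"slide": [-240,260,0],"dr": [0,0,0],"jaw": 60},{"slide": [-280,303,0],"dr": [0,0,0],"jaw": 60},{"slide": [-320,345,0],"dr": [0,0,0],"jaw": 60}]}}

```text
clock: 1.1
position: [394.7, -156.6, 231.3]
ee_rot: [-0.168, 0.986, 0.0, 0.0]
contact_force: [-0.5, -1.2, 1.2]
gripper_width: 59.8
grasp_force: 0.0
```

>>> {"api": "step_arm", "payload": {"motion": [{"slide": [-35,37,8],"dr": [0,0,0.3],"jaw": 40},{"slide": [-70,75,16],"dr": [0,0,0.6],"jaw": 40},{"slide": [-105,112,24],"dr": [0,0,0.9],"jaw": 40},{"slide": [-140,150,32],"dr": [0,0,1.2],"jaw": 40},{"slide": [-180,190,40],"dr": [0,0,1.5],"jaw": 40},{"slide": [-220,235,50],"dr": [0,0,1.8],"jaw": 40},{"slide": [-260,277,60],"dr": [0,0,2],"jaw": 40},{"slide": [-260,277,60],"dr": [0,0,2],"jaw": 40}]}}

```text
clock: 2.1
position: [548.9, 191.9, 169.0]
ee_rot: [-0.03, 1.0, -0.001, -0.001]
contact_force: [0.3, -0.4, 0.7]
gripper_width: 40.1
grasp_force: 0.0
```

Run:
```python
from h import *
np.set_printoptions(precision=1,suppress=True)
s=st();im=optics.get_image("wrist");cv2.imwrite("pics/w1.png",im)
hs=cv2.cvtColor(im,cv2.COLOR_BGR2HSV)
m=(hs[...,1]>150)&((hs[...,0]<4)|(hs[...,0]>172))&(hs[...,2]>60)
for c,b,_ in blobs(m,40): print(c,b,plane("wrist",c,82,s))
plan([548,189,75],down(93.4))
```

```text
t 2.1 p [548.9 191.9 169. ] F [ 0.3 -0.4  0.7] w 40.1 g 0.0 ydeg 93.5 zaxis [-0. -0. -1.] j [ 0.6  0.4 -0.2 -0.  -1.  -2.1]
[270.  210.6] [264 191  13  40 503] [[543.1 186.5  82. ]]
slide [-0.  -1.  94.6] dr [-0. -0.  0.]
```

View pics/w1.png

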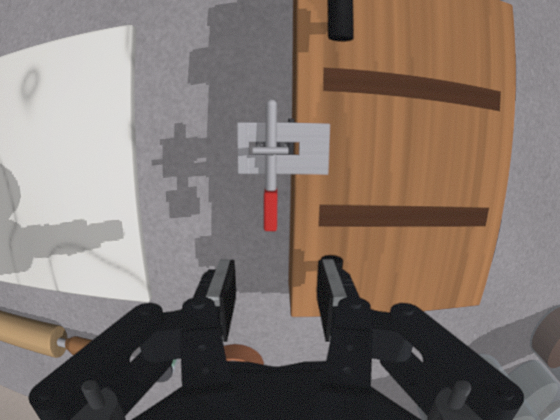

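The wrist view shows the red grip at (270,211), the strap and staple at (283,150), and the lid edge at column 293. Next I descend and close on the grip.

>>> {"api": "step_arm", "payload": {"motion": [{"slide": [1,-2.5,20],"dr": [0,0,0],"jaw": 26},{"slide": [1,-2.5,45],"dr": [0,0,0],"jaw": 26},{"slide": [1,-2.5,70],"dr": [0,0,0],"jaw": 26},{"slide": [1,-2.5,85],"dr": [0,0,0],"jaw": 26},{"slide": [1,-2.5,95],"dr": [0,0,0],"jaw": 26},{"slide": [1,-2.5,98],"dr": [0,0,0],"jaw": 26},{"slide": [1,-2.5,98],"dr": [0,0,0],"jaw": 0},{"slide": [1,-2.5,98],"dr": [0,0,0],"jaw": 0}]}}

```text
clock: 3.15
position: [547.9, 186.6, 74.0]
ee_rot: [-0.029, 1.0, 0.0, 0.001]
contact_force: [-0.5, -0.1, 0.2]
gripper_width: 8.2
grasp_force: 59.6
```

Run:
```python
from h import *
s=st();im=optics.get_image("wrist");cv2.imwrite("pics/w2.png",im[100:400,130:430])
```

```text
t 3.1 p [547.9 186.6  74. ] F [-0.5 -0.1  0.2] w 8.2 g 59.6 ydeg 93.3 zaxis [ 0.001  0.001 -1.   ] j [ 0.61  0.46 -0.31  0.   -0.8  -2.12]
```

View pics/w2.png

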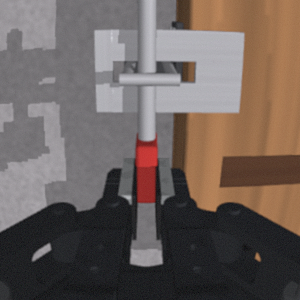

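The picture shows the grip held between the pads. Next I draw the pin.

>>> {"api": "step_arm", "payload": {"motion": [{"slide": [-8,0,0],"dr": [0,0,0],"jaw": 0},{"slide": [-18,0,0],"dr": [0,0,0],"jaw": 0},{"slide": [-28,0,0],"dr": [0,0,0],"jaw": 0},{"slide": [-38,0,0],"dr": [0,0,0],"jaw": 0},{"slide": [-48,0,0],"dr": [0,0,0],"jaw": 0},{"slide": [-58,0,0],"dr": [0,0,0],"jaw": 0},{"slide": [-68,0,0],"dr": [0,0,0],"jaw": 0},{"slide": [-75,0,0],"dr": [0,0,0],"jaw": 0}]}}

```text
clock: 4.2
position: [623.2, 190.7, 73.2]
ee_rot: [-0.029, 1.0, 0.0, 0.0]
contact_force: [-1.3, -0.2, -0.1]
gripper_width: 8.4
grasp_force: 59.6
```

>>> {"api": "step_arm", "payload": {"motion": [{"slide": [0,0,-10],"dr": [0,0,0],"jaw": 0},{"slide": [0,0,-20],"dr": [0,0,0],"jaw": 0},{"slide": [0,0,-30],"dr": [0,0,0],"jaw": 0},{"slide": [0,0,-40],"dr": [0,0,0],"jaw": 0},{"slide": [0,0,-50],"dr": [0,0,0],"jaw": 0},{"slide": [0,0,-60],"dr": [0,0,0],"jaw": 0},{"slide": [0,0,-65],"dr": [0,0,0],"jaw": 0},{"slide": [0,0,-65],"dr": [0,0,0],"jaw": 0}]}}

```text
clock: 5.2
position: [622.5, 190.7, 138.7]
ee_rot: [-0.029, 1.0, 0.0, 0.0]
contact_force: [-0.1, -0.5, 0.5]
gripper_width: 8.3
grasp_force: 59.6
```

Run:
```python
from h import *
s=st();im=optics.get_image("wrist");cv2.imwrite("pics/w3.png",im)
plan([657,-380,75],down(90))
```

```text
t 5.2 p [622.5 190.7 138.7] F [-0.1 -0.5  0.5] w 8.3 g 59.6 ydeg 93.3 zaxis [ 0.001  0.    -1.   ] j [ 0.55  0.5  -0.05 -0.   -1.02 -2.06]
slide [  -1.9 -571.7   63.2] dr [ 0.   -0.    0.41]
```

View pics/w3.png

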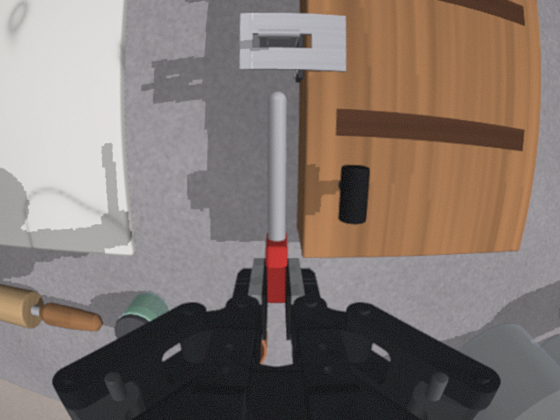

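>>> {"api": "step_arm", "payload": {"motion": [{"slide": [0,-30,-15],"dr": [0,0,0],"jaw": 0},{"slide": [0,-75,-30],"dr": [0,0,0],"jaw": 0},{"slide": [0,-120,-30],"dr": [0,0,0],"jaw": 0},{"slide": [-2,-170,-30],"dr": [0,0,0],"jaw": 0},{"slide": [-3,-220,-30],"dr": [0,0,0],"jaw": 0},{"slide": [-4,-270,-30],"dr": [0,0,0],"jaw": 0},{"slide": [-5,-320,-30],"dr": [0,0,0],"jaw": 0},{"slide": [-5,-370,-30],"dr": [0,0,0],"jaw": 0}]}}

```text
clock: 6.25
position: [648.4, -180.0, 167.6]
ee_rot: [-0.029, 1.0, 0.0, -0.001]
contact_force: [1.5, -0.6, -1.1]
gripper_width: 8.2
grasp_force: 59.6
```

>>> {"api": "step_arm", "payload": {"motion": [{"slide": [-1,-50,0],"dr": [0,0,0],"jaw": 0},{"slide": [-2,-100,0],"dr": [0,0,0],"jaw": 0},{"slide": [-3,-140,0],"dr": [0,0,0],"jaw": 0},{"slide": [-4,-170,0],"dr": [0,0,0],"jaw": 0},{"slide": [-4,-190,10],"dr": [0,0,0],"jaw": 0},{"slide": [-4,-202,20],"dr": [0,0,0],"jaw": 0},{"slide": [-4,-202,30],"dr": [0,0,0],"jaw": 0},{"slide": [-4,-202,30],"dr": [0,0,0],"jaw": 0}]}}

```text
clock: 7.25
position: [663.8, -378.5, 136.5]
ee_rot: [-0.029, 1.0, 0.001, -0.001]
contact_force: [-0.4, 0.9, -0.3]
gripper_width: 8.2
grasp_force: 59.6
```

Run:
```python
from h import *
np.set_printoptions(precision=1,suppress=True)
s=st();im=optics.get_image("wrist");cv2.imwrite("pics/w4.png",im)
hs=cv2.cvtColor(im,cv2.COLOR_BGR2HSV)
m=(hs[...,1]<60)&(hs[...,2]>140)
for c,b,_ in blobs(m,800): print(c,b,plane("wrist",[b[0]+b[2]/2,b[1]+b[3]/2],26,s))
plan([664,-380,30],down(93.4))
```

```text
t 7.2 p [ 663.8 -378.5  136.5] F [-0.4  0.9 -0.3] w 8.2 g 59.6 ydeg 93.4 zaxis [-0.  0. -1.] j [-0.3  0.7  0.3 -0.  -1.2 -1.2]
[479.  122.7] [  390     0   170   245 38905] [[ 573.7 -209.3   26. ]]
[241.6 161.9] [ 206   95   63  134 6287] [[ 626.5 -411.4   26. ]]
[279.7 163.8] [ 275   94   10  146 1011] [[ 628.7 -377.7   26. ]]
[306.1 169.6] [ 285   96   59  133 4198] [[ 623.4 -350.8   26. ]]
[124.1 181.2] [  88  139   72   80 3762] [[ 643.7 -509.8   26. ]]
[ 31.3 390.9] [   0  357   71   63 2785] [[ 963.6 -725.1   26. ]]
slide [  0.2  -1.3 107.7] dr [ 0. -0. -0.]
```

View pics/w4.png

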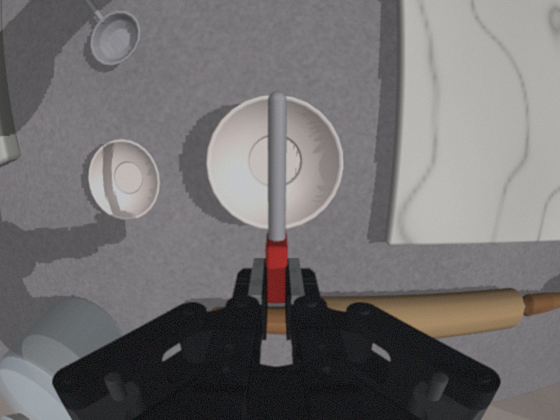

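The dish circle is centred at (275,162) and the pin lies over it. Next I lower and release.

>>> {"api": "step_arm", "payload": {"motion": [{"slide": [0,-1,20],"dr": [0,0,0],"jaw": 0},{"slide": [0,-1,50],"dr": [0,0,0],"jaw": 0},{"slide": [0,-1,75],"dr": [0,0,0],"jaw": 0},{"slide": [0,-1,95],"dr": [0,0,0],"jaw": 0},{"slide": [0,-1,105],"dr": [0,0,0],"jaw": 0},{"slide": [0,-1,107],"dr": [0,0,0],"jaw": 0},{"slide": [0,-1,107],"dr": [0,0,0],"jaw": 26},{"slide": [0,-1,107],"dr": [0,0,0],"jaw": 26}]}}

```text
clock: 8.3
position: [665.2, -381.2, 32.7]
ee_rot: [-0.029, 1.0, -0.001, 0.001]
contact_force: [0.4, 0.6, -0.4]
gripper_width: 25.7
grasp_force: 0.0
```

>>> {"api": "step_arm", "payload": {"motion": [{"slide": [0,0,-10],"dr": [0,0,0],"jaw": 26},{"slide": [0,0,-40],"dr": [0,0,0],"jaw": 26},{"slide": [0,0,-80],"dr": [0,0,0],"jaw": 40},{"slide": [0,0,-120],"dr": [0,0,0],"jaw": 55},{"slide": [0,0,-150],"dr": [0,0,0],"jaw": 55},{"slide": [0,0,-170],"dr": [0,0,0],"jaw": 55},{"slide": [0,0,-180],"dr": [0,0,0],"jaw": 55},{"slide": [0,0,-180],"dr": [0,0,0],"jaw": 55}]}}

```text
clock: 9.3
position: [664.6, -381.0, 212.5]
ee_rot: [-0.029, 1.0, -0.0, 0.001]
contact_force: [-1.3, 1.0, -0.9]
gripper_width: 55.3
grasp_force: 0.0
```

Run:
```python
from h import *
np.set_printoptions(precision=1,suppress=True)
s=st();im=optics.get_image("wrist");t=optics.get_image("top");cv2.imwrite("pics/w5.png",np.hstack([im[:,100:450],cv2.resize(t[140:280,110:215],None,fx=3,fy=3)]))
# hinge line from wood lid in top0: use black knobs, z=94
hs=cv2.cvtColor(t,cv2.COLOR_BGR2HSV);m=np.zeros(t.shape[:2],bool);m[175:262,165:190]=(hs[175:262,165:190,2]<45)
kn=[]
sc=optics.get_image("scene");g=cv2.cvtColor(sc,cv2.COLOR_BGR2HSV)[...,2];ms=np.zeros(g.shape,bool);ms[235:305,325:400]=g[235:305,325:400]<35
S=[c for c,b,_ in blobs(ms,15)]
for c,b,_ in blobs(m,15):
    print("knob",c,b[4],plane("top",c,96))
    for q in S: print("  ",q,*tri(ray("top",c),ray("scene",q)))
```

```text
t 9.3 p [ 664.6 -381.   212.5] F [-1.3  1.  -0.9] w 55.3 g 0.0 ydeg 93.3 zaxis [ 0. -0. -1.] j [-0.3  0.6  0.4 -0.  -1.3 -1.2]
knob [176.3 189.2] 31 [[589.7 234.3  96. ]]
   [386.7 250.4] [541.9 245.9 216.6] 111.49487702324801
   [340.5 292.4] [590.5 235.9  89.9] 0.24152246621244003
knob [179.6 249.9] 36 [[400.4 225.   96. ]]
   [386.7 250.4] [400.2 226.5  89.7] 0.3783729086155887
   [340.5 292.4] [449.9 214.4 -37.8] 141.65884205872152
```

View pics/w5.png

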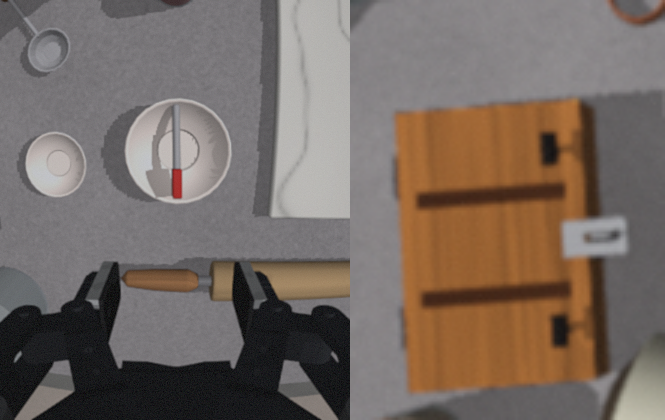

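The pin lies in the dish, its red grip at (177,183) in the picture. Knob_a is at about (400,226). Next I go to it with the jaws closing along the barrel.

>>> {"api": "step_arm", "payload": {"motion": [{"slide": [17,55,0],"dr": [0,0,-0.7],"jaw": 65},{"slide": [34,110,0],"dr": [0,0,-1.4],"jaw": 65},{"slide": [52,165,0],"dr": [0,0,-2.1],"jaw": 65},{"slide": [70,220,0],"dr": [0,0,-2.8],"jaw": 65},{"slide": [87,275,0],"dr": [0,0,-3.5],"jaw": 65},{"slide": [104,330,0],"dr": [0,0,-4.2],"jaw": 65},{"slide": [122,385,0],"dr": [0,0,-4.9],"jaw": 65},{"slide": [139,440,0],"dr": [0,0,-5.6],"jaw": 65}]}}

```text
clock: 10.45
position: [499.0, 51.8, 210.7]
ee_rot: [-0.409, 0.913, 0.0, -0.001]
contact_force: [1.2, 1.4, -0.0]
gripper_width: 65.0
grasp_force: 0.0
```

Run:
```python
from h import *
s=st();plan([400.3,226,160],down(183))
```

```text
t 10.4 p [499.   51.8 210.7] F [ 1.2  1.4 -0. ] w 65.0 g 0.0 ydeg 138.3 zaxis [-0.001 -0.    -1.   ] j [ 0.43  0.19 -0.32 -0.   -1.06 -1.16]
slide [-64.4 189.6  50.7] dr [ 0.01 -0.01 -5.59]
```

>>> {"api": "step_arm", "payload": {"motion": [{"slide": [-11,32,8],"dr": [0,0,-1],"jaw": 65},{"slide": [-22,64,16],"dr": [0,0,-2],"jaw": 65},{"slide": [-33,96,24],"dr": [0,0,-3],"jaw": 65},{"slide": [-44,128,32],"dr": [0,0,-4],"jaw": 65},{"slide": [-55,160,42],"dr": [0,0,-5],"jaw": 65},{"slide": [-64,189.5,51],"dr": [0,0,-5.6],"jaw": 65},{"slide": [-64,189.5,51],"dr": [0,0,-5.6],"jaw": 65},{"slide": [-64,189.5,51],"dr": [0,0,-5.6],"jaw": 65}]}}

```text
clock: 11.45
position: [402.0, 224.2, 160.1]
ee_rot: [0.725, -0.689, 0.0, 0.0]
contact_force: [0.5, -0.1, 0.1]
gripper_width: 65.2
grasp_force: 0.0
```

Run:
```python
from h import *
np.set_printoptions(precision=1,suppress=True)
s=st();im=optics.get_image("wrist");cv2.imwrite("pics/w6.png",im)
p=proj("wrist",[400.3,226,94],s)[0];print(p)
plan([400.3,226,75],down(183))
```

```text
t 11.4 p [402.  224.2 160.1] F [ 0.5 -0.1  0.1] w 65.2 g 0.0 ydeg -177.1 zaxis [-0. -0. -1.] j [ 0.9  0.2 -0.5  0.  -0.9 -0.8]
[279.7 232.5]
slide [-2.   1.8 85.3] dr [ 0. -0. -0.]
```

View pics/w6.png

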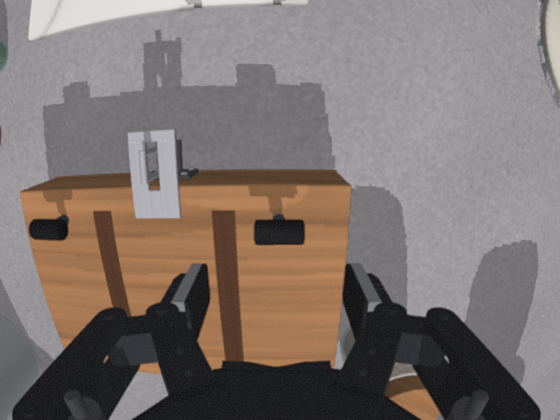

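Knob_a appears at (279,232) and my prediction was (280,232), so I grasp it.

>>> {"api": "step_arm", "payload": {"motion": [{"slide": [-2,1.8,20],"dr": [0,0,0],"jaw": 65},{"slide": [-2,1.8,45],"dr": [0,0,0],"jaw": 65},{"slide": [-2,1.8,65],"dr": [0,0,0],"jaw": 65},{"slide": [-2,1.8,78],"dr": [0,0,0],"jaw": 60},{"slide": [-2,1.8,84],"dr": [0,0,0],"jaw": 60},{"slide": [-2,1.8,84],"dr": [0,0,0],"jaw": 25},{"slide": [-2,1.8,84],"dr": [0,0,0],"jaw": 25},{"slide": [-2,1.8,84],"dr": [0,0,0],"jaw": 25}]}}

```text
clock: 12.5
position: [399.9, 226.6, 77.0]
ee_rot: [0.725, -0.689, -0.0, -0.0]
contact_force: [-3.4, 0.8, 4.7]
gripper_width: 32.9
grasp_force: 60.2
```

Run:
```python
from h import *
s=st()
p0=s["position"];u=np.array([-0.053,0.9986,0]);q=R.from_quat(s["ee_rot"]).inv()
for th in np.arange(0,1.96,.1):
    a=np.radians(168.2)-th;r=175.7
    d=(r*np.cos(a)+172)*u+np.array([0,0,r*np.sin(a)-36]);print(round(th,1),q.apply(d).round(0),end="; ")
```

```text
t 12.5 p [399.9 226.6  77. ] F [-3.4  0.8  4.7] w 32.9 g 60.2 ydeg -177.1 zaxis [ 0.     0.001 -1.   ] j [ 0.87  0.29 -0.59 -0.   -0.69 -0.82]
0.0 [-0.  0.  0.]; 0.1 [ -4.   0. -17.]; 0.2 [-11.   0. -33.]; 0.3 [-18.   0. -49.]; 0.4 [-28.   0. -64.]; 0.5 [-38.   0. -78.]; 0.6 [-50.   0. -91.]; 0.7 [ -64.    0. -102.]; 0.8 [ -78.    0. -112.]; 0.9 [ -93.    0. -121.]; 1.0 [-109.    0. -128.]; 1.1 [-126.    0. -134.]; 1.2 [-143.    0. -137.]; 1.3 [-161.    0. -139.]; 1.4 [-178.    0. -140.]; 1.5 [-196.    1. -138.]; 1.6 [-213.    1. -135.]; 1.7 [-230.    1. -130.]; 1.8 [-246.    1. -123.]; 1.9 [-262.    1. -115.];
```

>>> {"api": "step_arm", "payload": {"motion": [{"slide": [-4,0,-17],"dr": [0,0,0],"jaw": 25},{"slide": [-11,0,-33],"dr": [0,0,0],"jaw": 25},{"slide": [-18,0,-49],"dr": [0,0,0],"jaw": 25},{"slide": [-28,0,-64],"dr": [0,0,0],"jaw": 25},{"slide": [-38,0,-78],"dr": [0,0,0],"jaw": 25},{"slide": [-50,0,-91],"dr": [0,0,0],"jaw": 25},{"slide": [-64,0,-102],"dr": [0,0,0],"jaw": 25},{"slide": [-78,0,-112],"dr": [0,0,0],"jaw": 25}]}}

```text
clock: 13.5
position: [395.8, 304.4, 188.4]
ee_rot: [0.725, -0.689, 0.0, 0.001]
contact_force: [2.4, 0.5, -9.8]
gripper_width: 32.8
grasp_force: 60.3
```

Run:
```python
from h import *
st()
```

```text
t 13.5 p [395.8 304.4 188.4] F [ 2.4  0.5 -9.8] w 32.8 g 60.3 ydeg -177.1 zaxis [-0.001 -0.002 -1.   ] j [ 0.98  0.21 -0.36  0.   -1.   -0.93]
```

>>> {"api": "step_arm", "payload": {"motion": [{"slide": [-15,0,-9],"dr": [0,0,0],"jaw": 25},{"slide": [-31,0,-16],"dr": [0,0,0],"jaw": 25},{"slide": [-48,0,-22],"dr": [0,0,0],"jaw": 25},{"slide": [-65,0,-25],"dr": [0,0,0],"jaw": 25},{"slide": [-83,0,-27],"dr": [0,0,0],"jaw": 25},{"slide": [-100,0,-28],"dr": [0,0,0],"jaw": 25},{"slide": [-118,0,-26],"dr": [0,0,0],"jaw": 25},{"slide": [-135,0,-23],"dr": [0,0,0],"jaw": 25}]}}

```text
clock: 14.5
position: [388.9, 440.7, 211.9]
ee_rot: [0.725, -0.689, -0.0, -0.0]
contact_force: [-2.2, -3.4, -2.6]
gripper_width: 32.5
grasp_force: 59.6
```

>>> {"api": "step_arm", "payload": {"motion": [{"slide": [-9,0,2],"dr": [0,0,0],"jaw": 25},{"slide": [-17,0,5],"dr": [0,0,0],"jaw": 25},{"slide": [-25,0,8],"dr": [0,0,0],"jaw": 25},{"slide": [-33,0,12],"dr": [0,0,0],"jaw": 25},{"slide": [-41,0,16],"dr": [0,0,0],"jaw": 25},{"slide": [-45,0,18],"dr": [0,0,0],"jaw": 25},{"slide": [-45,0,18],"dr": [0,0,0],"jaw": 25},{"slide": [-45,0,18],"dr": [0,0,0],"jaw": 25}]}}

```text
clock: 15.5
position: [386.6, 486.4, 194.7]
ee_rot: [0.725, -0.689, -0.001, -0.002]
contact_force: [-6.5, -0.9, 2.6]
gripper_width: 32.5
grasp_force: 59.7
```

Run:
```python
from h import *
st();a=optics.get_image("scene")[190:400,280:480];cv2.imwrite("pics/s2.png",cv2.resize(a,None,fx=2.5,fy=2.5))
```

```text
t 15.5 p [386.6 486.4 194.7] F [-6.5 -0.9  2.6] w 32.5 g 59.7 ydeg -177.1 zaxis [ 0.001  0.004 -1.   ] j [ 1.16  0.4  -0.06 -0.   -1.11 -1.11]
```

View pics/s2.png

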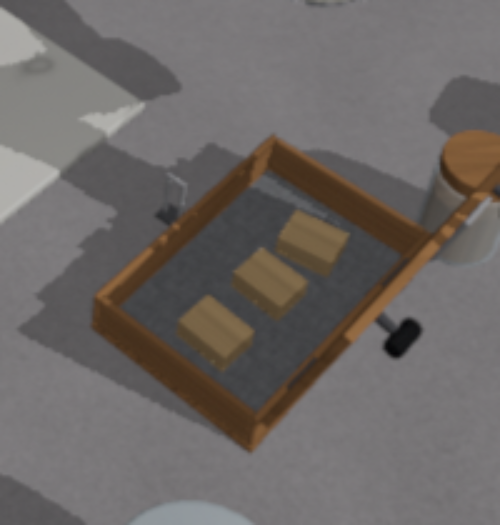

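All three moulds are in the chest, at (215,330), (270,283) and (313,240) in this crop, and the lid is back. Next I release and retreat upward.

>>> {"api": "step_arm", "payload": {"motion": [{"slide": [0,0,0],"dr": [0,0,0],"jaw": 60},{"slide": [0,0,0],"dr": [0,0,0],"jaw": 60},{"slide": [-2,0,-20],"dr": [0,0,0],"jaw": 60},{"slide": [-2,0,-50],"dr": [0,0,0],"jaw": 60},{"slide": [-2,0,-80],"dr": [0,0,0],"jaw": 60},{"slide": [-2,0,-110],"dr": [0,0,0],"jaw": 60},{"slide": [-2,0,-140],"dr": [0,0,0],"jaw": 60},{"slide": [-2,0,-145],"dr": [0,0,0],"jaw": 60}]}}

```text
clock: 16.55
position: [388.1, 487.3, 341.4]
ee_rot: [0.725, -0.689, -0.001, -0.004]
contact_force: [-0.1, 0.2, -1.1]
gripper_width: 60.0
grasp_force: 0.0
```

>>> {"api": "step_arm", "payload": {"motion": [{"slide": [30,0,0],"dr": [0,0,0],"jaw": 60},{"slide": [70,0,0],"dr": [0,0,0],"jaw": 60},{"slide": [120,0,0],"dr": [0,0,0],"jaw": 60},{"slide": [170,0,0],"dr": [0,0,0],"jaw": 60},{"slide": [220,0,0],"dr": [0,0,0],"jaw": 60},{"slide": [270,0,0],"dr": [0,0,0],"jaw": 60},{"slide": [310,0,0],"dr": [0,0,0],"jaw": 60},{"slide": [340,0,0],"dr": [0,0,0],"jaw": 60}]}}

```text
clock: 17.55
position: [404.0, 145.0, 337.7]
ee_rot: [0.724, -0.689, -0.0, -0.0]
contact_force: [0.7, 1.1, -0.2]
gripper_width: 60.1
grasp_force: 0.0
```

Run:
```python
from h import *
np.set_printoptions(precision=1,suppress=True)
s=st();t=optics.get_image("top");w=optics.get_image("wrist")
cv2.imwrite("pics/t3.png",np.hstack([cv2.resize(t[150:290,90:230],(420,420),interpolation=cv2.INTER_CUBIC),w[:,100:480]]))
cv2.imwrite("pics/t3raw.png",t)
```

```text
t 17.6 p [404.  145.  337.7] F [ 0.7  1.1 -0.2] w 60.1 g 0.0 ydeg -177.2 zaxis [ 0.  0. -1.] j [ 0.7 -0.  -0.2 -0.  -1.4 -0.7]
```

View pics/t3.png

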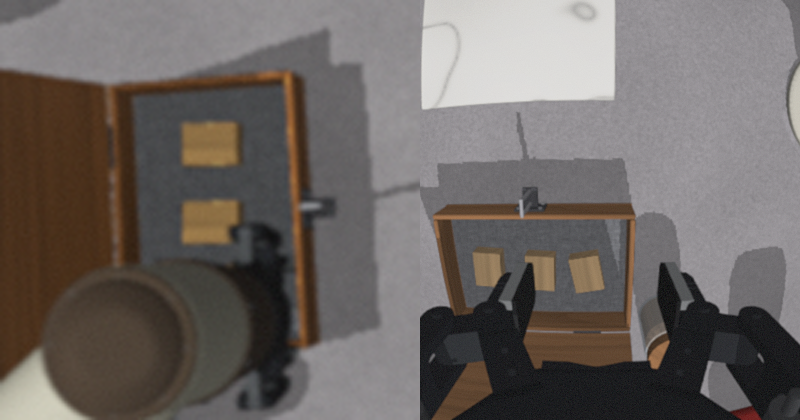

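The wrist half shows the open chest with three moulds at about (488,268), (540,270) and (586,273) in the composite, the last slightly turned. The lid stays back. Next I measure the mould poses.

```bash
cat >> h.py <<'E'
def moulds(s,w,z=34,amin=150,lo=(12,60,60),hi=(26,200,255)):
    hs=cv2.cvtColor(w,cv2.COLOR_BGR2HSV);m=cv2.inRange(hs,lo,hi)
    out=[]
    for c,b,k in blobs(m>0,amin):
        cs,_=cv2.findContours(k.astype(np.uint8),0,cv2.CHAIN_APPROX_NONE);P=plane("wrist",cs[0][:,0,:],z,s)[:,:2]
        (x,y),(a,d),ang=cv2.minAreaRect(P.astype(np.float32))
        if a<d: a,d,ang=d,a,ang+90
        out.append((round(x,1),round(y,1),round(a,1),round(d,1),round((ang%180),1),hs[k].mean(0).round(),c.round()))
    return out
E
python3 - <<'E'
from h import *
s=arm.read_state();w=optics.get_image("wrist")
for px in [(168,268),(220,270),(266,273),(130,285),(120,330)]: print(cv2.cvtColor(w,cv2.COLOR_BGR2HSV)[px[1],px[0]],end=" ")
print()
for o in moulds(s,w): print(*o)
E
```

```text
[ 16  94 138] [ 18  93 140] [ 17  95 139] [ 15 106  72] [45 13 38] 
760.6 -113.5 63.2 47.9 171.8 [ 17.  93. 145.] [61. 12.]
758.0 -35.4 85.9 31.0 89.7 [ 13. 125. 124.] [58. 57.]
497.1 305.8 315.2 223.6 2.8 [ 13. 121.  96.] [219. 259.]
567.8 302.0 70.0 52.5 90.4 [ 17.  92. 133.] [169. 265.]
484.5 301.5 69.7 46.9 89.8 [ 17.  93. 134.] [223. 268.]
412.5 299.1 69.8 47.0 103.1 [ 17.  92. 138.] [267. 270.]
422.9 459.2 191.0 91.0 7.7 [ 13. 122.  97.] [258. 347.]
280.8 461.8 89.0 34.0 80.6 [ 13. 123. 122.] [338. 351.]
674.5 650.6 306.9 74.9 58.0 [ 13. 123.  94.] [145. 391.]
```

Run:
```python
from h import *
Rt=down(179.8,-30);z=Rt.apply([0,0,1]);print(z)
plan(np.array([485.5,312.5,16.5])-110*z,Rt)
```

```text
[ 0.00174533  0.49999695 -0.8660254 ]
slide [-107.7  -86.4  226.2] dr [ 0.1  -3.75  0.36]
```

>>> {"api": "step_arm", "payload": {"motion": [{"slide": [-18,-14,38],"dr": [0,-0.7,0.1],"jaw": 62},{"slide": [-36,-28,76],"dr": [0,-1.4,0.1],"jaw": 62},{"slide": [-54,-42,114],"dr": [0,-2.1,0.2],"jaw": 62},{"slide": [-72,-57,150],"dr": [0,-2.8,0.3],"jaw": 62},{"slide": [-90,-72,188],"dr": [0.1,-3.4,0.3],"jaw": 62},{"slide": [-107.7,-86.4,226],"dr": [0.1,-3.75,0.36],"jaw": 62},{"slide": [-107.7,-86.4,226],"dr": [0.1,-3.75,0.36],"jaw": 62},{"slide": [-107.7,-86.4,226],"dr": [0.1,-3.75,0.36],"jaw": 62}]}}

```text
clock: 18.7
position: [485.3, 258.8, 112.8]
ee_rot: [0.683, -0.683, -0.182, -0.183]
contact_force: [0.1, -0.2, 0.8]
gripper_width: 62.0
grasp_force: 0.0
```

Run:
```python
from h import *
s=st();w=optics.get_image("wrist");cv2.imwrite("pics/w7.png",w)
for o in moulds(s,w): print(*o)
Rt=down(179.8,-30)
plan(np.array([485.5,312.5,16.5]),Rt)
```

```text
t 18.7 p [485.3 258.8 112.8] F [ 0.1 -0.2  0.8] w 62.0 g 0.0 ydeg -180.0 zaxis [ 0.001  0.499 -0.866] j [ 0.48  0.34 -0.27 -0.65 -0.81 -0.06]
493.3 317.5 347.1 257.9 3.1 [ 13. 121. 139.] [275. 175.]
414.6 293.7 81.3 46.4 103.4 [ 17.  92. 182.] [370. 204.]
567.0 297.1 80.1 53.5 90.2 [ 17.  92. 179.] [171. 207.]
485.3 296.4 79.3 45.6 90.3 [ 17.  92. 184.] [278. 206.]
318.3 466.4 74.1 35.1 128.5 [ 13. 121. 153.] [411. 306.]
657.2 479.7 50.6 23.8 62.0 [ 13. 120. 155.] [141. 310.]
487.4 589.5 279.0 236.2 90.2 [ 13. 123. 157.] [276. 335.]
33.6 657.4 315.5 100.1 133.1 [ 13. 123. 157.] [500. 333.]
1104.3 1535.5 1837.7 117.4 62.5 [ 13. 123. 155.] [148. 388.]
-174.9 1614.2 2033.1 122.8 117.5 [ 13. 122. 151.] [407. 391.]
slide [2.200e+00 1.000e-01 1.109e+02] dr [-0.    0.    0.03]
```

View pics/w7.png

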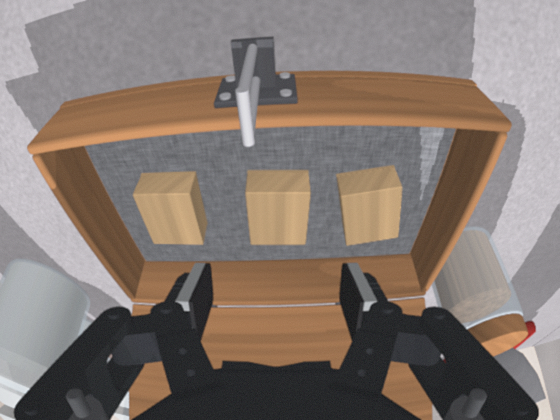

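The three moulds lie at about (171,207), (278,206) and (370,204) in the wrist view. Next I grasp the middle one. I'll use numeric checks from here on to save picture views.

>>> {"api": "step_arm", "payload": {"motion": [{"slide": [2,0,20],"dr": [0,0,0],"jaw": 62},{"slide": [2,0,45],"dr": [0,0,0],"jaw": 62},{"slide": [2,0,70],"dr": [0,0,0],"jaw": 62},{"slide": [2,0,90],"dr": [0,0,0],"jaw": 62},{"slide": [2,0,104],"dr": [0,0,0],"jaw": 62},{"slide": [2,0,110],"dr": [0,0,0],"jaw": 62},{"slide": [2,0,110],"dr": [0,0,0],"jaw": 35},{"slide": [2,0,110],"dr": [0,0,0],"jaw": 35}]}}

```text
clock: 19.75
position: [485.6, 311.7, 16.8]
ee_rot: [-0.683, 0.683, 0.183, 0.184]
contact_force: [-0.2, -0.2, -0.5]
gripper_width: 44.7
grasp_force: 61.8
```

>>> {"api": "step_arm", "payload": {"motion": [{"slide": [0,0,0],"dr": [0,0,0],"jaw": 35},{"slide": [0,0,0],"dr": [0,0,0],"jaw": 35},{"slide": [0,0,-10],"dr": [0,0,0],"jaw": 35},{"slide": [0,0,-30],"dr": [0,0,0],"jaw": 35},{"slide": [0,0,-60],"dr": [0,0,0],"jaw": 35},{"slide": [0,0,-90],"dr": [0,0,0],"jaw": 35},{"slide": [0,0,-120],"dr": [0,0,0],"jaw": 35},{"slide": [0,0,-150],"dr": [0,0,0],"jaw": 35}]}}

```text
clock: 20.75
position: [484.9, 235.5, 148.3]
ee_rot: [-0.683, 0.683, 0.182, 0.184]
contact_force: [0.7, -0.6, 0.4]
gripper_width: 44.5
grasp_force: 61.8
```

Run:
```python
from h import *
s=st()
for ang in(183,220,270,-90):
  plan([520,60,200],down(ang,0))
```

```text
t 20.8 p [484.9 235.5 148.3] F [ 0.7 -0.6  0.4] w 44.5 g 61.8 ydeg 179.9 zaxis [ 0.003  0.5   -0.866] j [ 0.44  0.29 -0.25 -0.62 -0.89 -0.08]
slide [ 126.1  -35.4 -132.5] dr [-0.12  3.75 -0.37]
slide [ 126.1  -35.4 -132.5] dr [-1.33  3.59 -4.89]
slide [ 126.1  -35.4 -132.5] dr [ -2.95   2.93 -10.97]
slide [ 126.1  -35.4 -132.5] dr [ -2.95   2.93 -10.97]
```

```bash
cat >> h.py <<'E'
def rel(a,b): # plan from nominal pose a=(pos,R) to b
    q=a[1];print("slide",np.round(q.inv().apply(np.array(b[0])-a[0]),1),"dr",np.round(np.degrees((q.inv()*b[1]).as_rotvec())/8,2))
def tcp_for(center,off,Rt): return np.array(center)-Rt.apply(off)
E
python3 - <<'E'
from h import *
np.set_printoptions(precision=3,suppress=True)
s=arm.read_state();q0=R.from_quat(s["ee_rot"])
off=q0.inv().apply(np.array([485.5,306,21])-[485.6,311.7,16.8]);print("off",off)
A=(np.array([510,60,240]),down(225,10));Rb=down(270,60)
B=(tcp_for([570,-200,47],off,Rb)+[0,0,60],Rb)
S=(s["position"],q0)
rel(S,A);rel(A,B);print(B[0])
E
```

```text
off [ 2.835  0.083 -6.488]
slide [ 106.1  -25.5 -167.2] dr [-1.01  4.73 -5.66]
slide [201.6 138.4 176.4] dr [ 3.33  5.92 -4.75]
[ 574.201 -199.917  101.301]
```

>>> {"api": "step_arm", "payload": {"motion": [{"slide": [15,-4,-40],"dr": [-0.13,0.6,-0.7],"jaw": 35},{"slide": [30,-8,-70],"dr": [-0.25,1.2,-1.4],"jaw": 35},{"slide": [45,-11,-95],"dr": [-0.4,1.8,-2.15],"jaw": 35},{"slide": [60,-14,-120],"dr": [-0.55,2.5,-3],"jaw": 35},{"slide": [75,-18,-140],"dr": [-0.7,3.2,-3.8],"jaw": 35},{"slide": [90,-22,-155],"dr": [-0.85,4,-4.8],"jaw": 35},{"slide": [106,-25.5,-167],"dr": [-1.01,4.73,-5.66],"jaw": 35},{"slide": [106,-25.5,-167],"dr": [-1.01,4.73,-5.66],"jaw": 35}]}}

```text
clock: 21.75
position: [508.9, 60.6, 238.3]
ee_rot: [0.92, -0.381, 0.08, 0.033]
contact_force: [-0.0, 0.4, -0.5]
gripper_width: 45.1
grasp_force: 61.9
```

>>> {"api": "step_arm", "payload": {"motion": [{"slide": [29,20,25],"dr": [0.48,0.85,-0.68],"jaw": 35},{"slide": [58,40,50],"dr": [0.95,1.7,-1.36],"jaw": 35},{"slide": [86,59,75],"dr": [1.43,2.54,-2.04],"jaw": 35},{"slide": [115,79,100],"dr": [1.9,3.38,-2.71],"jaw": 35},{"slide": [144,99,126],"dr": [2.38,4.23,-3.39],"jaw": 35},{"slide": [173,119,151],"dr": [2.85,5.07,-4.07],"jaw": 35},{"slide": [201.6,138.4,176],"dr": [3.33,5.92,-4.75],"jaw": 35},{"slide": [201.6,138.4,176],"dr": [3.33,5.92,-4.75],"jaw": 35}]}}

```text
clock: 22.75
position: [596.2, -76.1, 257.8]
ee_rot: [0.922, -0.131, 0.352, 0.09]
contact_force: [0.1, 3.8, 0.2]
gripper_width: 44.6
grasp_force: 61.9
```

Run:
```python
from h import *
s=st();off=[2.8,0,-6.5];Rb=down(270,60)
plan(tcp_for([570,-200,46],off,Rb),Rb)
```

```text
t 22.8 p [596.2 -76.1 257.8] F [0.1 3.8 0.2] w 44.6 g 61.9 ydeg -107.8 zaxis [ 0.626 -0.258 -0.736] j [-0.18  0.06 -0.85  2.05 -0.16 -0.54]
slide [-139.9  108.5  178.4] dr [ 2.07  2.26 -1.  ]
```

The outward tilt runs into the joint 4 and 5 limits. I will go back and tilt inward towards the base instead, with tool y at heading 90.

Run:
```python
from h import *
s=st();A=(np.array([520,0,250]),down(215,5));plan(*A)
B=(np.array([510,-80,240]),down(152,0));rel(A,B)
C=(np.array([500,-150,230]),down(90,0));rel(B,C)
Rd=down(90,60);D=(tcp_for([490,-200,46],[2.8,0,-6.5],Rd)+[0,0,70],Rd);rel(C,D);print(D[0])
```

```text
t 22.8 p [596.2 -76.1 257.8] F [0.1 3.8 0.2] w 44.6 g 61.9 ydeg -107.8 zaxis [ 0.626 -0.258 -0.736] j [-0.18  0.06 -0.85  2.05 -0.16 -0.54]
slide [-73.6 -49.5 -61.5] dr [-1.43 -4.68  4.54]
slide [58.7 54.1 15.2] dr [-0.34 -0.56  7.87]
slide [ 66.5 -24.   10. ] dr [0.   0.   7.75]
slide [ 14.2 -50.  119.7] dr [0.  7.5 0. ]
[ 485.77083488 -200.          110.32512887]
```

>>> {"api": "step_arm", "payload": {"motion": [{"slide": [-10,-7,-9],"dr": [-0.2,-0.67,0.65],"jaw": 35},{"slide": [-21,-14,-18],"dr": [-0.41,-1.34,1.3],"jaw": 35},{"slide": [-31,-21,-26],"dr": [-0.61,-2,1.95],"jaw": 35},{"slide": [-42,-28,-35],"dr": [-0.82,-2.67,2.6],"jaw": 35},{"slide": [-52,-35,-44],"dr": [-1.02,-3.34,3.25],"jaw": 35},{"slide": [-63,-42,-53],"dr": [-1.23,-4,3.9],"jaw": 35},{"slide": [-73.6,-49.5,-61.5],"dr": [-1.43,-4.68,4.54],"jaw": 35},{"slide": [-73.6,-49.5,-61.5],"dr": [-1.43,-4.68,4.54],"jaw": 35}]}}

```text
clock: 23.75
position: [519.6, 5.0, 250.5]
ee_rot: [0.887, -0.461, 0.036, 0.017]
contact_force: [-0.4, 0.3, -0.8]
gripper_width: 44.8
grasp_force: 62.0
```

Run:
```python
from h import *
s=st();B=(np.array([510,-80,240]),down(152,0));plan(*B)
```

```text
t 23.8 p [519.6   5.  250.5] F [-0.4  0.3 -0.8] w 44.8 g 62.0 ydeg -144.9 zaxis [ 0.047 -0.063 -0.997] j [ 0.37  0.17 -0.28  0.09 -1.1   0.21]
slide [63.1 56.7 15.3] dr [-0.33 -0.5   7.88]
```

Recovered. Next come the yaw and the inward tilt.

>>> {"api": "step_arm", "payload": {"motion": [{"slide": [9,8,2],"dr": [-0.05,-0.07,1.1],"jaw": 35},{"slide": [18,16,4],"dr": [-0.1,-0.14,2.2],"jaw": 35},{"slide": [27,24,6],"dr": [-0.14,-0.21,3.3],"jaw": 35},{"slide": [36,32,8],"dr": [-0.19,-0.29,4.4],"jaw": 35},{"slide": [45,40,11],"dr": [-0.23,-0.36,5.5],"jaw": 35},{"slide": [54,48,13],"dr": [-0.28,-0.43,6.7],"jaw": 35},{"slide": [63,56.7,15],"dr": [-0.33,-0.5,7.88],"jaw": 35},{"slide": [63,56.7,15],"dr": [-0.33,-0.5,7.88],"jaw": 35}]}}

```text
clock: 24.75
position: [510.0, -82.7, 239.9]
ee_rot: [-0.516, 0.857, -0.002, -0.001]
contact_force: [0.1, 0.5, -0.5]
gripper_width: 44.9
grasp_force: 61.9
```

>>> {"api": "step_arm", "payload": {"motion": [{"slide": [9,-3,1],"dr": [0,0,1.1],"jaw": 35},{"slide": [19,-7,3],"dr": [0,0,2.2],"jaw": 35},{"slide": [28,-10,4],"dr": [0,0,3.3],"jaw": 35},{"slide": [38,-14,6],"dr": [0,0,4.4],"jaw": 35},{"slide": [47,-17,7],"dr": [0,0,5.5],"jaw": 35},{"slide": [57,-20,9],"dr": [0,0,6.6],"jaw": 35},{"slide": [66.5,-24,10],"dr": [0,0,7.75],"jaw": 35},{"slide": [66.5,-24,10],"dr": [0,0,7.75],"jaw": 35}]}}

```text
clock: 25.75
position: [500.1, -152.1, 230.0]
ee_rot: [-0.003, 1.0, -0.003, 0.0]
contact_force: [0.1, -0.2, -0.3]
gripper_width: 44.7
grasp_force: 61.9
```

>>> {"api": "step_arm", "payload": {"motion": [{"slide": [2,-7,10],"dr": [0,1.1,0],"jaw": 35},{"slide": [4,-14,25],"dr": [0,2.1,0],"jaw": 35},{"slide": [6,-21,42],"dr": [0,3.2,0],"jaw": 35},{"slide": [8,-28,60],"dr": [0,4.3,0],"jaw": 35},{"slide": [10,-35,80],"dr": [0,5.4,0],"jaw": 35},{"slide": [12,-42,100],"dr": [0,6.5,0],"jaw": 35},{"slide": [14,-50,119],"dr": [0,7.5,0],"jaw": 35},{"slide": [14,-50,119],"dr": [0,7.5,0],"jaw": 35}]}}

```text
clock: 26.75
position: [484.9, -202.2, 105.2]
ee_rot: [-0.001, 0.863, -0.002, -0.505]
contact_force: [-1.2, 0.5, -1.2]
gripper_width: 44.8
grasp_force: 61.9
```

Run:
```python
from h import *
s=st();Rd=down(90,60);plan(tcp_for([490,-200,46],[2.8,0,-6.5],Rd),Rd)
```

```text
t 26.8 p [ 484.9 -202.2  105.2] F [-1.2  0.5 -1.2] w 44.8 g 61.9 ydeg 90.2 zaxis [-0.871 -0.004 -0.491] j [-0.06  0.87  0.15  0.06 -1.9  -1.53]
slide [-57.    2.3  31.1] dr [-0.03 -0.08  0.  ]
```

>>> {"api": "step_arm", "payload": {"motion": [{"slide": [-10,2,5],"dr": [0,0,0],"jaw": 35},{"slide": [-20,2,11],"dr": [0,0,0],"jaw": 35},{"slide": [-30,2,16],"dr": [0,-0.05,0],"jaw": 35},{"slide": [-40,2,22],"dr": [0,-0.08,0],"jaw": 35},{"slide": [-48,2,26],"dr": [0,-0.08,0],"jaw": 35},{"slide": [-53,2,29],"dr": [0,-0.08,0],"jaw": 35},{"slide": [-57,2,31],"dr": [0,-0.08,0],"jaw": 35},{"slide": [-57,2,31],"dr": [0,-0.08,0],"jaw": 35}]}}

```text
clock: 27.75
position: [487.6, -201.4, 45.8]
ee_rot: [0.0, 0.869, -0.004, -0.495]
contact_force: [0.9, 0.3, -0.4]
gripper_width: 44.9
grasp_force: 62.0
```

Run:
```python
from h import *
s=st();Rd=down(90,60);plan(tcp_for([490,-200,46],[2.8,0,-6.5],Rd),Rd)
t=optics.get_image("scene");w=optics.get_image("wrist");cv2.imwrite("pics/p1.png",np.hstack([cv2.resize(t[160:300,170:350],None,fx=2.2,fy=2.2)[:308],cv2.resize(w[:,80:500],(308,308))]))
```

```text
t 27.8 p [ 487.6 -201.4   45.8] F [ 0.9  0.3 -0.4] w 44.9 g 62.0 ydeg 90.2 zaxis [-0.861 -0.006 -0.509] j [-0.05  0.94  0.13  0.05 -1.8  -1.54]
slide [-3.8  1.4  4.4] dr [-0.04  0.07 -0.03]
```

View pics/p1.png

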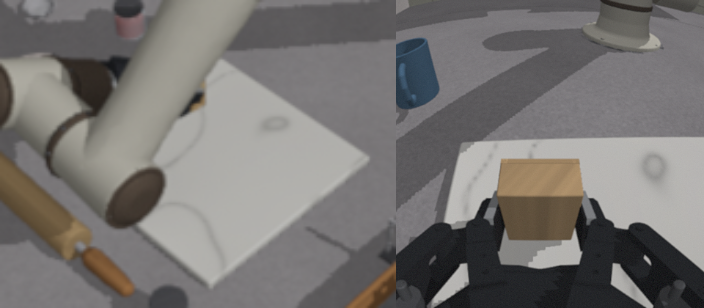

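The wrist half shows the mould upright in the jaws, with its plain back towards the camera. Next I lower the last few mm, release and back off.

>>> {"api": "step_arm", "payload": {"motion": [{"slide": [-2,0,2],"dr": [0,0,0],"jaw": 35},{"slide": [-3.8,0,3.5],"dr": [0,0,0],"jaw": 35},{"slide": [-3.8,0,3.5],"dr": [0,0,0],"jaw": 35},{"slide": [-3.8,0,3.5],"dr": [0,0,0],"jaw": 47},{"slide": [-3.8,0,3.5],"dr": [0,0,0],"jaw": 58},{"slide": [-3.8,0,3.5],"dr": [0,0,0],"jaw": 62},{"slide": [-3.8,0,3.5],"dr": [0,0,0],"jaw": 62},{"slide": [-3.8,0,3.5],"dr": [0,0,0],"jaw": 62}]}}

```text
clock: 28.85
position: [486.6, -201.4, 41.1]
ee_rot: [0.0, 0.869, -0.004, -0.495]
contact_force: [0.1, 0.3, -0.3]
gripper_width: 62.0
grasp_force: 0.0
```

>>> {"api": "step_arm", "payload": {"motion": [{"slide": [0,0,-8],"dr": [0,0,0],"jaw": 62},{"slide": [0,0,-20],"dr": [0,0,0],"jaw": 62},{"slide": [0,0,-35],"dr": [0,0,0],"jaw": 62},{"slide": [20,0,-50],"dr": [0,-1,0],"jaw": 62},{"slide": [45,0,-60],"dr": [0,-2,0],"jaw": 62},{"slide": [70,0,-70],"dr": [0,-3.2,0],"jaw": 62},{"slide": [100,0,-80],"dr": [0,-4.4,0],"jaw": 62},{"slide": [125,0,-85],"dr": [0,-5,0],"jaw": 62}]}}

```text
clock: 29.85
position: [496.5, -200.7, 195.7]
ee_rot: [-0.001, 0.986, -0.004, -0.164]
contact_force: [0.4, -0.2, 0.3]
gripper_width: 62.1
grasp_force: 0.0
```

Run:
```python
from h import *
s=st();w=optics.get_image("wrist")
for o in moulds(s,w,75,lo=(10,50,60)): print(*o)
plan([440,-200,150],down(90,0))
```

```text
t 29.9 p [ 496.5 -200.7  195.7] F [ 0.4 -0.2  0.3] w 62.1 g 0.0 ydeg 90.2 zaxis [-0.324 -0.008 -0.946] j [-0.06  0.42 -0.08  0.03 -1.4  -1.51]
492.8 -202.0 45.0 26.1 90.2 [ 17.  95. 141.] [276. 247.]
slide [37.2  1.7 64.9] dr [-0.06 -2.32  0.01]
```

>>> {"api": "step_arm", "payload": {"motion": [{"slide": [20,0,0],"dr": [0,-0.8,0],"jaw": 10},{"slide": [35,0.5,15],"dr": [0,-1.6,0],"jaw": 10},{"slide": [37,1,35],"dr": [-0.06,-2.32,0],"jaw": 10},{"slide": [37,1,55],"dr": [-0.06,-2.32,0],"jaw": 10},{"slide": [37,1,65],"dr": [-0.06,-2.32,0],"jaw": 10},{"slide": [37,1,65],"dr": [-0.06,-2.32,0],"jaw": 10},{"slide": [37,1,65],"dr": [-0.06,-2.32,0],"jaw": 10},{"slide": [37,1,65],"dr": [-0.06,-2.32,0],"jaw": 10}]}}

```text
clock: 30.9
position: [440.5, -199.9, 143.4]
ee_rot: [-0.001, 1.0, 0.001, -0.007]
contact_force: [-0.2, -0.1, -0.5]
gripper_width: 10.2
grasp_force: 0.0
```

>>> {"api": "step_arm", "payload": {"motion": [{"slide": [0,-1,30],"dr": [0,0,0],"jaw": 10},{"slide": [0,-1,60],"dr": [0,0,0],"jaw": 10},{"slide": [0,-1,82],"dr": [0,0,0],"jaw": 10},{"slide": [-5,-1,88],"dr": [0,0,0],"jaw": 10},{"slide": [-14,-1,88],"dr": [0,0,0],"jaw": 10},{"slide": [-20,-1,88],"dr": [0,0,0],"jaw": 10},{"slide": [-26,-1,88],"dr": [0,0,0],"jaw": 10},{"slide": [-32,-1,88],"dr": [0,0,0],"jaw": 10}]}}

```text
clock: 31.9
position: [471.0, -200.7, 54.9]
ee_rot: [-0.001, 1.0, 0.001, -0.007]
contact_force: [0.4, -0.2, 0.4]
gripper_width: 10.0
grasp_force: 0.1
```

>>> {"api": "step_arm", "payload": {"motion": [{"slide": [-4,0,0],"dr": [0,0,0],"jaw": 10},{"slide": [-8,0,0],"dr": [0,0,0],"jaw": 10},{"slide": [-12,0,0],"dr": [0,0,0],"jaw": 10},{"slide": [-16,0,0],"dr": [0,0,0],"jaw": 10},{"slide": [-20,0,0],"dr": [0,0,0],"jaw": 10},{"slide": [-24,0,0],"dr": [0,0,0],"jaw": 10},{"slide": [-26,0,0],"dr": [0,0,0],"jaw": 10},{"slide": [-26,0,0],"dr": [0,0,0],"jaw": 10}]}}

```text
clock: 32.9
position: [496.5, -200.6, 54.1]
ee_rot: [-0.001, 1.0, 0.001, -0.007]
contact_force: [0.6, -0.2, 0.7]
gripper_width: 9.9
grasp_force: 0.0
```

>>> {"api": "step_arm", "payload": {"motion": [{"slide": [0,0,-20],"dr": [0,0,0],"jaw": 62},{"slide": [0,0,-50],"dr": [0,0,0],"jaw": 62},{"slide": [0,0,-90],"dr": [0,0,0],"jaw": 62},{"slide": [0,0,-130],"dr": [0,0,0],"jaw": 62},{"slide": [0,0,-160],"dr": [0,0,0],"jaw": 62},{"slide": [0,0,-180],"dr": [0,0,0],"jaw": 62},{"slide": [0,0,-185],"dr": [0,0,0],"jaw": 62},{"slide": [0,0,-185],"dr": [0,0,0],"jaw": 62}]}}

```text
clock: 33.9
position: [498.6, -200.8, 238.6]
ee_rot: [-0.001, 1.0, 0.001, -0.007]
contact_force: [0.5, -0.6, -0.4]
gripper_width: 62.1
grasp_force: 0.0
```

Run:
```python
from h import *
s=st();w=optics.get_image("wrist");cv2.imwrite("pics/w9.png",w)
for o in moulds(s,w,41,lo=(8,40,30)): print(*o)
for v in ((560,-202),(536,-202)):
  p=proj("wrist",[*v,41],s)[0].astype(int);print(p,cv2.cvtColor(w,cv2.COLOR_BGR2HSV)[p[1]-2:p[1]+3:2,p[0]-20:p[0]+21:10].tolist())
```

```text
t 33.9 p [ 498.6 -200.8  238.6] F [ 0.5 -0.6 -0.4] w 62.1 g 0.0 ydeg 90.1 zaxis [-0.015  0.002 -1.   ] j [-0.08  0.24 -0.19 -0.   -1.16 -1.49]
427.3 176.8 150.3 51.5 8.5 [ 13. 119.  49.] [550. 138.]
428.1 -570.5 48.0 21.6 37.6 [ 13. 120.  94.] [  6. 145.]
534.0 -202.2 63.8 46.2 179.9 [ 14. 106.  93.] [275. 219.]
588.6 201.7 178.6 89.2 22.8 [ 13. 121.  57.] [543. 248.]
736.5 140.7 92.0 29.9 48.6 [ 10. 123.  67.] [488. 339.]
739.2 -200.4 192.7 35.4 89.9 [17. 90. 78.] [278. 359.]
761.0 -384.4 41.2 27.1 90.5 [ 13. 120.  94.] [154. 367.]
[274 242] [[[19, 35, 124], [7, 130, 57], [10, 136, 60], [9, 104, 64], [17, 92, 133]], [[18, 32, 121], [9, 116, 57], [9, 144, 55], [9, 117, 61], [16, 93, 132]], [[17, 28, 129], [16, 95, 94], [18, 100, 94], [18, 94, 92], [16, 94, 136]]]
[274 222] [[[17, 55, 129], [17, 111, 83], [18, 96, 148], [17, 102, 117], [16, 95, 134]], [[14, 54, 127], [8, 104, 54], [18, 95, 150], [12, 134, 61], [16, 97, 132]], [[15, 44, 127], [11, 123, 60], [22, 86, 158], [16, 98, 104], [17, 96, 130]]]
```

The first mould is flat on the slab at (534,-202) with its dark carved panel up. Next I fetch the second.

Run:
```python
from h import *
s=st();A=(np.array([500,0,240]),down(135,0));plan(*A);B=(np.array([485,190,230]),down(180,-30));rel(A,B)
```

```text
t 34.0 p [ 498.3 -200.8  238. ] F [-0.1 -0.2 -0.4] w 61.7 g 0.0 ydeg 90.1 zaxis [-0.016  0.003 -1.   ] j [-0.08  0.24 -0.19 -0.   -1.16 -1.49]
slide [ -1.9 200.8  -1.5] dr [ 0.06 -0.1  -5.61]
slide [-123.7  145.    10. ] dr [-1.47 -3.55 -5.49]
```

>>> {"api": "step_arm", "payload": {"motion": [{"slide": [0,30,0],"dr": [0,0,-0.8],"jaw": 62},{"slide": [0,60,0],"dr": [0,0,-1.6],"jaw": 62},{"slide": [0,90,0],"dr": [0,0,-2.4],"jaw": 62},{"slide": [-1,120,0],"dr": [0,0,-3.2],"jaw": 62},{"slide": [-1,150,-1],"dr": [0.03,-0.05,-4],"jaw": 62},{"slide": [-2,180,-1],"dr": [0.06,-0.1,-4.8],"jaw": 62},{"slide": [-2,201,-1.5],"dr": [0.06,-0.1,-5.6],"jaw": 62},{"slide": [-2,201,-1.5],"dr": [0.06,-0.1,-5.6],"jaw": 62}]}}

```text
clock: 34.95
position: [500.1, 0.9, 239.8]
ee_rot: [-0.383, 0.924, -0.0, -0.0]
contact_force: [-0.1, -0.1, -0.8]
gripper_width: 61.9
grasp_force: 0.0
```

>>> {"api": "step_arm", "payload": {"motion": [{"slide": [-18,21,1],"dr": [-0.2,-0.5,-0.8],"jaw": 62},{"slide": [-36,42,3],"dr": [-0.4,-1,-1.6],"jaw": 62},{"slide": [-54,63,4],"dr": [-0.6,-1.5,-2.4],"jaw": 62},{"slide": [-72,84,6],"dr": [-0.8,-2,-3.2],"jaw": 62},{"slide": [-90,105,8],"dr": [-1.1,-2.6,-4],"jaw": 62},{"slide": [-108,126,9],"dr": [-1.3,-3.1,-4.8],"jaw": 62},{"slide": [-123.7,145,10],"dr": [-1.47,-3.55,-5.49],"jaw": 62},{"slide": [-123.7,145,10],"dr": [-1.47,-3.55,-5.49],"jaw": 62}]}}

```text
clock: 35.95
position: [486.0, 189.3, 229.6]
ee_rot: [-0.681, 0.685, 0.182, 0.182]
contact_force: [-0.1, -1.0, -0.3]
gripper_width: 62.0
grasp_force: 0.0
```

Run:
```python
from h import *
s=st();w=optics.get_image("wrist");cv2.imwrite("pics/w10.png",w)
for o in moulds(s,w,lo=(15,60,60),hi=(26,115,255)):
  if 35<o[3]<70: print(*o)
np.savez("pics/w10.npz",p=s["position"],q=s["ee_rot"])
```

```text
t 36.0 p [486.  189.3 229.6] F [-0.1 -1.  -0.3] w 62.0 g 0.0 ydeg 179.7 zaxis [ 0.001  0.498 -0.867] j [ 0.37  0.18 -0.18 -0.56 -1.08 -0.14]
413.9 294.8 78.4 45.8 103.1 [ 17.  92. 168.] [339. 176.]
568.9 297.9 77.8 50.2 89.9 [ 17.  92. 166.] [206. 179.]
```

Run:
```python
from h import *
Rt=down(193.1,-30);z=Rt.apply([0,0,1]);print(z)
plan(np.array([410.6,309.8,16.5])-110*z,Rt)
```

```text
[-0.11332565  0.48698798 -0.8660254 ]
slide [  0.7  63.2 135.9] dr [-0.83 -0.02 -1.46]
```

>>> {"api": "step_arm", "payload": {"motion": [{"slide": [0,12,25],"dr": [-0.15,0,-0.3],"jaw": 62},{"slide": [0,25,50],"dr": [-0.3,0,-0.6],"jaw": 62},{"slide": [0,38,78],"dr": [-0.5,0,-0.9],"jaw": 62},{"slide": [0,50,106],"dr": [-0.7,0,-1.2],"jaw": 62},{"slide": [0.7,63,130],"dr": [-0.83,0,-1.46],"jaw": 62},{"slide": [0.7,63.2,136],"dr": [-0.83,0,-1.46],"jaw": 62},{"slide": [0.7,63.2,136],"dr": [-0.83,0,-1.46],"jaw": 62},{"slide": [0.7,63.2,136],"dr": [-0.83,0,-1.46],"jaw": 62}]}}

```text
clock: 37.0
position: [424.0, 257.2, 113.5]
ee_rot: [0.758, -0.599, -0.201, -0.162]
contact_force: [0.5, -0.1, -0.0]
gripper_width: 61.6
grasp_force: 0.0
```

Run:
```python
from h import *
Rt=down(193.1,-30);s=st();plan(np.array([410.6,309.8,16.5]),Rt)
w=optics.get_image("wrist")
for o in moulds(s,w,lo=(15,60,60),hi=(26,115,255)):
  if 35<o[3]<70: print(*o)
```

```text
t 37.0 p [424.  257.2 113.5] F [ 0.5 -0.1 -0. ] w 61.6 g 0.0 ydeg -166.7 zaxis [-0.11   0.486 -0.867] j [ 0.51  0.31 -0.32 -0.66 -0.89  0.13]
slide [  1.3   1.5 111.1] dr [-0.02 -0.01  0.03]
564.9 297.0 79.5 57.2 90.0 [ 17.  92. 167.] [ 87. 178.]
414.0 294.0 79.5 45.6 103.0 [ 17.  92. 176.] [279. 206.]
```

>>> {"api": "step_arm", "payload": {"motion": [{"slide": [1,1.5,20],"dr": [0,0,0],"jaw": 62},{"slide": [1,1.5,45],"dr": [0,0,0],"jaw": 62},{"slide": [1,1.5,70],"dr": [0,0,0],"jaw": 62},{"slide": [1,1.5,90],"dr": [0,0,0],"jaw": 62},{"slide": [1,1.5,104],"dr": [0,0,0],"jaw": 62},{"slide": [1,1.5,110],"dr": [0,0,0],"jaw": 62},{"slide": [1,1.5,110],"dr": [0,0,0],"jaw": 35},{"slide": [1,1.5,110],"dr": [0,0,0],"jaw": 35}]}}

```text
clock: 38.05
position: [410.0, 309.7, 17.3]
ee_rot: [0.758, -0.599, -0.201, -0.162]
contact_force: [0.2, -0.1, -1.6]
gripper_width: 44.4
grasp_force: 61.8
```

>>> {"api": "step_arm", "payload": {"motion": [{"slide": [0,0,0],"dr": [0,0,0],"jaw": 35},{"slide": [0,0,0],"dr": [0,0,0],"jaw": 35},{"slide": [0,0,-10],"dr": [0,0,0],"jaw": 35},{"slide": [0,0,-30],"dr": [0,0,0],"jaw": 35},{"slide": [0,0,-70],"dr": [0,0,0],"jaw": 35},{"slide": [0,0,-120],"dr": [0,0,0],"jaw": 35},{"slide": [0,0,-170],"dr": [0,0,0],"jaw": 35},{"slide": [0,0,-220],"dr": [0,0,0],"jaw": 35}]}}

```text
clock: 39.05
position: [434.0, 201.1, 210.2]
ee_rot: [0.758, -0.599, -0.201, -0.162]
contact_force: [1.1, 0.7, -1.5]
gripper_width: 44.9
grasp_force: 61.9
```

Run:
```python
from h import *
s=st();A=(np.array([480,40,230]),down(142,-5));plan(*A)
C=(np.array([500,-80,210]),down(90,15));rel(A,C)
Rd=down(90,60);D=(tcp_for([490,-115,46],[2.8,0,-6.5],Rd)+[0,0,50],Rd);rel(C,D)
E=(D[0]-[0,0,50],Rd);rel(D,E)
```

```text
t 39.0 p [434.  201.1 210.2] F [ 1.1  0.7 -1.5] w 44.9 g 61.9 ydeg -166.7 zaxis [-0.11   0.486 -0.867] j [ 0.41  0.18 -0.24 -0.57 -1.12  0.07]
slide [ 135.3   -7.9 -100.4] dr [1.9  2.91 6.17]
slide [ 83.7 -89.6  12.8] dr [-0.57  2.33  6.51]
slide [-17.2 -35.  119.3] dr [0.   5.62 0.  ]
slide [-43.3   0.   25. ] dr [0. 0. 0.]
```

>>> {"api": "step_arm", "payload": {"motion": [{"slide": [19,-1,-15],"dr": [0.27,0.42,0.88],"jaw": 35},{"slide": [38,-2,-29],"dr": [0.54,0.83,1.76],"jaw": 35},{"slide": [58,-3,-43],"dr": [0.81,1.25,2.64],"jaw": 35},{"slide": [77,-5,-57],"dr": [1.09,1.66,3.53],"jaw": 35},{"slide": [97,-6,-72],"dr": [1.36,2.08,4.41],"jaw": 35},{"slide": [116,-7,-86],"dr": [1.63,2.5,5.29],"jaw": 35},{"slide": [135,-8,-100],"dr": [1.9,2.91,6.17],"jaw": 35},{"slide": [135,-8,-100],"dr": [1.9,2.91,6.17],"jaw": 35}]}}

```text
clock: 40.05
position: [480.0, 41.5, 227.7]
ee_rot: [-0.438, 0.898, 0.02, 0.039]
contact_force: [0.5, -0.4, -0.7]
gripper_width: 44.5
grasp_force: 61.9
```

>>> {"api": "step_arm", "payload": {"motion": [{"slide": [12,-13,2],"dr": [-0.08,0.33,0.93],"jaw": 35},{"slide": [24,-26,4],"dr": [-0.16,0.67,1.86],"jaw": 35},{"slide": [36,-38,5],"dr": [-0.24,1,2.79],"jaw": 35},{"slide": [48,-51,7],"dr": [-0.33,1.33,3.72],"jaw": 35},{"slide": [60,-64,9],"dr": [-0.41,1.66,4.65],"jaw": 35},{"slide": [72,-77,11],"dr": [-0.49,2,5.58],"jaw": 35},{"slide": [83.7,-89.6,12.8],"dr": [-0.57,2.33,6.51],"jaw": 35},{"slide": [83.7,-89.6,12.8],"dr": [-0.57,2.33,6.51],"jaw": 35}]}}

```text
clock: 41.05
position: [500.5, -78.2, 206.1]
ee_rot: [-0.0, 0.991, 0.001, -0.132]
contact_force: [-0.3, 0.0, -0.2]
gripper_width: 44.7
grasp_force: 61.9
```

>>> {"api": "step_arm", "payload": {"motion": [{"slide": [-2,-5,15],"dr": [0,0.8,0],"jaw": 35},{"slide": [-5,-10,32],"dr": [0,1.6,0],"jaw": 35},{"slide": [-7,-15,50],"dr": [0,2.4,0],"jaw": 35},{"slide": [-10,-20,68],"dr": [0,3.2,0],"jaw": 35},{"slide": [-12,-25,86],"dr": [0,4,0],"jaw": 35},{"slide": [-15,-30,104],"dr": [0,4.8,0],"jaw": 35},{"slide": [-17,-35,119],"dr": [0,5.6,0],"jaw": 35},{"slide": [-17,-35,119],"dr": [0,5.6,0],"jaw": 35}]}}

```text
clock: 42.05
position: [484.5, -112.0, 84.5]
ee_rot: [-0.001, 0.865, 0.001, -0.502]
contact_force: [-0.4, 0.5, 0.0]
gripper_width: 44.7
grasp_force: 61.9
```

Run:
```python
from h import *
s=st();Rd=down(90,60);plan(tcp_for([490,-115,46],[2.8,0,-6.5],Rd),Rd)
```

```text
t 42.0 p [ 484.5 -112.    84.5] F [-0.4  0.5  0. ] w 44.7 g 61.9 ydeg 90.0 zaxis [-0.868  0.001 -0.496] j [ 0.06  0.87  0.12 -0.06 -1.87 -1.62]
slide [-39.   -3.1  20.8] dr [ 0.01 -0.03  0.02]
```

>>> {"api": "step_arm", "payload": {"motion": [{"slide": [-8,-2,4],"dr": [0,0,0],"jaw": 35},{"slide": [-16,-3,9],"dr": [0,0,0],"jaw": 35},{"slide": [-24,-3,13],"dr": [0,0,0],"jaw": 35},{"slide": [-31,-3,17],"dr": [0,0,0],"jaw": 35},{"slide": [-36,-3,20],"dr": [0,0,0],"jaw": 35},{"slide": [-39,-3,21],"dr": [0,0,0],"jaw": 35},{"slide": [-39,-3,21],"dr": [0,0,0],"jaw": 35},{"slide": [-39,-3,21],"dr": [0,0,0],"jaw": 35}]}}

```text
clock: 43.05
position: [487.1, -115.7, 43.1]
ee_rot: [-0.0, 0.866, 0.0, -0.5]
contact_force: [-0.4, -0.1, -1.0]
gripper_width: 45.0
grasp_force: 61.9
```

Run:
```python
from h import *
s=st();Rd=down(90,60);plan(tcp_for([490,-115,46],[2.8,0,-6.5],Rd),Rd)
```

```text
t 43.0 p [ 487.1 -115.7   43.1] F [-0.4 -0.1 -1. ] w 45.0 g 61.9 ydeg 90.0 zaxis [-0.866 -0.    -0.501] j [ 0.06  0.92  0.12 -0.05 -1.81 -1.61]
slide [-1.8  0.6  2.5] dr [-0.    0.01  0.  ]
```

Next I lower 2 mm, release, back off, and then go round to push it over.

>>> {"api": "step_arm", "payload": {"motion": [{"slide": [-1,0,1],"dr": [0,0,0],"jaw": 35},{"slide": [-1.8,0,1.8],"dr": [0,0,0],"jaw": 35},{"slide": [-1.8,0,1.8],"dr": [0,0,0],"jaw": 35},{"slide": [-1.8,0,1.8],"dr": [0,0,0],"jaw": 47},{"slide": [-1.8,0,1.8],"dr": [0,0,0],"jaw": 58},{"slide": [-1.8,0,1.8],"dr": [0,0,0],"jaw": 62},{"slide": [-1.8,0,1.8],"dr": [0,0,0],"jaw": 62},{"slide": [-1.8,0,1.8],"dr": [0,0,0],"jaw": 62}]}}

```text
clock: 44.05
position: [486.3, -115.6, 40.5]
ee_rot: [-0.0, 0.866, 0.0, -0.5]
contact_force: [-0.6, -0.9, 0.0]
gripper_width: 62.0
grasp_force: 0.0
```

>>> {"api": "step_arm", "payload": {"motion": [{"slide": [0,0,-8],"dr": [0,0,0],"jaw": 62},{"slide": [0,0,-20],"dr": [0,0,0],"jaw": 62},{"slide": [0,0,-35],"dr": [0,0,0],"jaw": 62},{"slide": [20,0,-50],"dr": [0,-1,0],"jaw": 62},{"slide": [45,0,-60],"dr": [0,-2,0],"jaw": 62},{"slide": [70,0,-70],"dr": [0,-3.2,0],"jaw": 62},{"slide": [100,0,-80],"dr": [0,-4.4,0],"jaw": 62},{"slide": [125,0,-85],"dr": [0,-5,0],"jaw": 62}]}}

```text
clock: 45.05
position: [497.8, -115.8, 194.8]
ee_rot: [-0.0, 0.986, 0.0, -0.169]
contact_force: [0.2, 0.8, 0.2]
gripper_width: 62.2
grasp_force: 0.0
```

Run:
```python
from h import *
s=st();w=optics.get_image("wrist")
for o in moulds(s,w,75,lo=(10,50,60)): print(*o)
plan([440,-116,150],down(90,0))
```

```text
t 45.0 p [ 497.8 -115.8  194.8] F [0.2 0.8 0.2] w 62.2 g 0.0 ydeg 90.0 zaxis [-0.334  0.    -0.943] j [ 0.07  0.4  -0.1  -0.03 -1.41 -1.64]
417.6 187.2 149.4 52.7 163.1 [ 13. 120.  87.] [542. 170.]
491.8 -116.2 44.9 25.9 90.1 [ 17.  95. 140.] [276. 246.]
574.4 193.6 141.2 45.4 20.3 [ 13. 120.  89.] [543. 311.]
528.8 -191.2 54.1 44.6 178.6 [ 16.  93. 109.] [194. 276.]
slide [38.1  0.2 64.8] dr [-0.   -2.39  0.01]
```

>>> {"api": "step_arm", "payload": {"motion": [{"slide": [20,0,0],"dr": [0,-0.8,0],"jaw": 10},{"slide": [36,0,15],"dr": [0,-1.6,0],"jaw": 10},{"slide": [38,0,35],"dr": [0,-2.38,0],"jaw": 10},{"slide": [38,0,55],"dr": [0,-2.38,0],"jaw": 10},{"slide": [38,0,62],"dr": [0,-2.38,0],"jaw": 10},{"slide": [38,0,62],"dr": [0,-2.38,0],"jaw": 10},{"slide": [38,0,62],"dr": [0,-2.38,0],"jaw": 10},{"slide": [38,0,62],"dr": [0,-2.38,0],"jaw": 10}]}}

```text
clock: 46.1
position: [441.2, -115.7, 146.3]
ee_rot: [-0.0, 1.0, 0.0, -0.008]
contact_force: [-1.1, -0.7, 0.6]
gripper_width: 9.9
grasp_force: 0.0
```

>>> {"api": "step_arm", "payload": {"motion": [{"slide": [0,0,30],"dr": [0,0,0],"jaw": 10},{"slide": [0,0,60],"dr": [0,0,0],"jaw": 10},{"slide": [0,0,82],"dr": [0,0,0],"jaw": 10},{"slide": [-5,0,90],"dr": [0,0,0],"jaw": 10},{"slide": [-14,0,90],"dr": [0,0,0],"jaw": 10},{"slide": [-20,0,90],"dr": [0,0,0],"jaw": 10},{"slide": [-26,0,90],"dr": [0,0,0],"jaw": 10},{"slide": [-32,0,90],"dr": [0,0,0],"jaw": 10}]}}

```text
clock: 47.1
position: [471.5, -115.6, 55.9]
ee_rot: [-0.0, 1.0, 0.0, -0.008]
contact_force: [-0.5, 0.3, -0.1]
gripper_width: 10.1
grasp_force: 0.1
```

>>> {"api": "step_arm", "payload": {"motion": [{"slide": [-4,0,0],"dr": [0,0,0],"jaw": 10},{"slide": [-8,0,0],"dr": [0,0,0],"jaw": 10},{"slide": [-12,0,0],"dr": [0,0,0],"jaw": 10},{"slide": [-16,0,0],"dr": [0,0,0],"jaw": 10},{"slide": [-20,0,0],"dr": [0,0,0],"jaw": 10},{"slide": [-24,0,0],"dr": [0,0,0],"jaw": 10},{"slide": [-26,0,0],"dr": [0,0,0],"jaw": 10},{"slide": [-26,0,0],"dr": [0,0,0],"jaw": 10}]}}

```text
clock: 48.1
position: [497.0, -115.6, 55.0]
ee_rot: [-0.0, 1.0, 0.0, -0.008]
contact_force: [-0.8, -0.6, 0.2]
gripper_width: 10.1
grasp_force: 0.0
```

>>> {"api": "step_arm", "payload": {"motion": [{"slide": [0,0,-20],"dr": [0,0,0],"jaw": 62},{"slide": [0,0,-50],"dr": [0,0,0],"jaw": 62},{"slide": [0,0,-90],"dr": [0,0,0],"jaw": 62},{"slide": [0,0,-130],"dr": [0,0,0],"jaw": 62},{"slide": [0,0,-160],"dr": [0,0,0],"jaw": 62},{"slide": [0,0,-180],"dr": [0,0,0],"jaw": 62},{"slide": [0,0,-185],"dr": [0,0,0],"jaw": 62},{"slide": [0,0,-185],"dr": [0,0,0],"jaw": 62}]}}

```text
clock: 49.1
position: [499.5, -115.6, 239.5]
ee_rot: [-0.0, 1.0, 0.0, -0.009]
contact_force: [-0.8, -0.8, -0.3]
gripper_width: 62.2
grasp_force: 0.0
```

Run:
```python
from h import *
s=st();w=optics.get_image("wrist");cv2.imwrite("pics/w11.png",w)
for o in moulds(s,w,41,lo=(8,40,30)): print(*o)
A=(np.array([500,40,240]),down(135,0));plan(*A);B=(np.array([560,190,230]),down(180,-30));rel(A,B)
```

```text
t 49.1 p [ 499.5 -115.6  239.5] F [-0.8 -0.8 -0.3] w 62.2 g 0.0 ydeg 90.0 zaxis [-0.017  0.001 -1.   ] j [ 0.09  0.2  -0.24 -0.   -1.15 -1.66]
421.7 222.2 158.8 114.2 1.6 [ 13. 120.  58.] [520. 127.]
534.1 -116.7 64.9 46.3 0.2 [ 14. 104.  97.] [275. 219.]
534.3 -200.3 64.3 50.4 0.0 [ 14. 105.  97.] [201. 219.]
604.4 242.5 234.0 115.5 49.2 [ 13. 120.  61.] [514. 256.]
564.9 285.9 84.9 52.4 89.3 [17. 92. 86.] [544. 237.]
737.1 -154.7 115.6 33.0 94.5 [17. 90. 81.] [249. 359.]
744.1 -51.0 56.3 23.6 85.5 [ 13. 113.  68.] [329. 361.]
769.0 -305.5 50.2 39.3 93.3 [ 17.  92. 113.] [153. 370.]
slide [ -0.7 155.6  -0.9] dr [ 0.06 -0.12 -5.62]
slide [-148.5   63.6   10. ] dr [-1.47 -3.55 -5.49]
```

Two moulds are flat with the carved face up. Next I fetch the third.

>>> {"api": "step_arm", "payload": {"motion": [{"slide": [0,24,0],"dr": [0,0,-0.8],"jaw": 62},{"slide": [0,48,0],"dr": [0,0,-1.6],"jaw": 62},{"slide": [0,72,0],"dr": [0,0,-2.4],"jaw": 62},{"slide": [0,96,0],"dr": [0,0,-3.2],"jaw": 62},{"slide": [0,120,0],"dr": [0.03,-0.05,-4],"jaw": 62},{"slide": [0,140,0],"dr": [0.06,-0.1,-4.8],"jaw": 62},{"slide": [-1,155.6,-1],"dr": [0.06,-0.12,-5.6],"jaw": 62},{"slide": [-1,155.6,-1],"dr": [0.06,-0.12,-5.6],"jaw": 62}]}}

```text
clock: 50.15
position: [500.5, 40.4, 239.9]
ee_rot: [-0.381, 0.924, -0.001, -0.0]
contact_force: [-0.5, 0.1, -0.9]
gripper_width: 62.2
grasp_force: 0.0
```

>>> {"api": "step_arm", "payload": {"motion": [{"slide": [-21,9,1],"dr": [-0.2,-0.5,-0.8],"jaw": 62},{"slide": [-42,18,3],"dr": [-0.4,-1,-1.6],"jaw": 62},{"slide": [-63,27,4],"dr": [-0.6,-1.5,-2.4],"jaw": 62},{"slide": [-84,36,6],"dr": [-0.8,-2,-3.2],"jaw": 62},{"slide": [-105,45,8],"dr": [-1.1,-2.6,-4],"jaw": 62},{"slide": [-126,54,9],"dr": [-1.3,-3.1,-4.8],"jaw": 62},{"slide": [-148.5,63.6,10],"dr": [-1.47,-3.55,-5.49],"jaw": 62},{"slide": [-148.5,63.6,10],"dr": [-1.47,-3.55,-5.49],"jaw": 62}]}}

```text
clock: 51.15
position: [561.8, 188.8, 229.2]
ee_rot: [-0.681, 0.686, 0.182, 0.182]
contact_force: [-0.1, -0.0, -0.2]
gripper_width: 61.5
grasp_force: 0.0
```

Run:
```python
from h import *
s=st();w=optics.get_image("wrist")
for o in moulds(s,w,lo=(15,60,60),hi=(26,115,255)):
  if 35<o[3]<75:
    print(*o);x,y,a,d,h=o[:5];u=np.array([np.cos(np.radians(h)),np.sin(np.radians(h))]);c=np.array([x,y])+u*(a/2-30);print("c",c)
    Rt=down(h+90,-30);z=Rt.apply([0,0,1]);t=np.r_[c+6*u,16.5];plan(t-110*z,Rt)
```

```text
t 51.1 p [561.8 188.8 229.2] F [-0.1 -0.  -0.2] w 61.5 g 0.0 ydeg 179.6 zaxis [ 0.002  0.498 -0.867] j [ 0.32  0.31 -0.01 -0.55 -1.14 -0.12]
571.2 297.9 77.7 45.7 89.9 [ 17.  92. 167.] [269. 178.]
c [571.21544616 306.74998652]
slide [ -1.4  -9.4 136.8] dr [-0.01 -0.02 -0.04]
```

>>> {"api": "step_arm", "payload": {"motion": [{"slide": [-1,-9.5,30],"dr": [0,0,0],"jaw": 62},{"slide": [-1,-9.5,65],"dr": [0,0,0],"jaw": 62},{"slide": [-1,-9.5,100],"dr": [0,0,0],"jaw": 62},{"slide": [-1,-9.5,135],"dr": [0,0,0],"jaw": 62},{"slide": [-1,-9.5,165],"dr": [0,0,0],"jaw": 62},{"slide": [-1,-9.5,190],"dr": [0,0,0],"jaw": 62},{"slide": [-1,-9.5,205],"dr": [0,0,0],"jaw": 62},{"slide": [-1,-9.5,205],"dr": [0,0,0],"jaw": 62}]}}

```text
clock: 52.2
position: [571.2, 292.8, 53.1]
ee_rot: [-0.682, 0.684, 0.182, 0.183]
contact_force: [0.7, -0.9, 1.0]
gripper_width: 61.6
grasp_force: 0.0
```

Run:
```python
from h import *
st();plan([571.2,312.7,16.8],down(179.9,-30))
```

```text
t 52.2 p [571.2 292.8  53.1] F [ 0.7 -0.9  1. ] w 61.6 g 0.0 ydeg 179.8 zaxis [ 0.002  0.498 -0.867] j [ 0.46  0.55 -0.09 -0.67 -0.8  -0.02]
slide [ 0.8  0.1 41.4] dr [-0.01 -0.02 -0.01]
```

>>> {"api": "step_arm", "payload": {"motion": [{"slide": [0.8,0,10],"dr": [0,0,0],"jaw": 62},{"slide": [0.8,0,20],"dr": [0,0,0],"jaw": 62},{"slide": [0.8,0,30],"dr": [0,0,0],"jaw": 62},{"slide": [0.8,0,37],"dr": [0,0,0],"jaw": 62},{"slide": [0.8,0,41],"dr": [0,0,0],"jaw": 62},{"slide": [0.8,0,41],"dr": [0,0,0],"jaw": 62},{"slide": [0.8,0,41],"dr": [0,0,0],"jaw": 35},{"slide": [0.8,0,41],"dr": [0,0,0],"jaw": 35}]}}

```text
clock: 53.2
position: [572.2, 312.5, 18.6]
ee_rot: [-0.682, 0.684, 0.181, 0.184]
contact_force: [-0.2, -0.4, -0.5]
gripper_width: 44.5
grasp_force: 62.4
```

>>> {"api": "step_arm", "payload": {"motion": [{"slide": [0,0,0],"dr": [0,0,0],"jaw": 35},{"slide": [0,0,0],"dr": [0,0,0],"jaw": 35},{"slide": [0,0,-10],"dr": [0,0,0],"jaw": 35},{"slide": [0,0,-30],"dr": [0,0,0],"jaw": 35},{"slide": [0,0,-70],"dr": [0,0,0],"jaw": 35},{"slide": [0,0,-120],"dr": [0,0,0],"jaw": 35},{"slide": [0,0,-170],"dr": [0,0,0],"jaw": 35},{"slide": [0,0,-220],"dr": [0,0,0],"jaw": 35}]}}

```text
clock: 54.2
position: [570.6, 201.1, 211.3]
ee_rot: [-0.682, 0.684, 0.181, 0.184]
contact_force: [-0.2, -0.7, 0.2]
gripper_width: 44.9
grasp_force: 62.5
```

Run:
```python
from h import *
s=st();A=(np.array([530,90,230]),down(135,-5));plan(*A)
C=(np.array([500,-10,210]),down(90,15));rel(A,C)
Rd=down(90,60);D=(tcp_for([490,-30,46],[2.8,0,-6.5],Rd)+[0,0,50],Rd);rel(C,D)
```

```text
t 54.2 p [570.6 201.1 211.3] F [-0.2 -0.7  0.2] w 44.9 g 62.5 ydeg 179.8 zaxis [ 0.005  0.499 -0.867] j [ 0.33  0.34 -0.01 -0.56 -1.1  -0.11]
slide [ 87.1  40.1 -71.8] dr [1.67 2.96 5.39]
slide [ 93.3 -49.5  11.9] dr [-0.49  2.37  5.63]
slide [-17.2 -20.  119.3] dr [0.   5.62 0.  ]
```

>>> {"api": "step_arm", "payload": {"motion": [{"slide": [12,6,-10],"dr": [0.24,0.42,0.77],"jaw": 35},{"slide": [25,11,-20],"dr": [0.48,0.85,1.54],"jaw": 35},{"slide": [37,17,-31],"dr": [0.72,1.27,2.31],"jaw": 35},{"slide": [50,23,-41],"dr": [0.95,1.69,3.08],"jaw": 35},{"slide": [62,29,-51],"dr": [1.19,2.11,3.85],"jaw": 35},{"slide": [75,34,-62],"dr": [1.43,2.54,4.62],"jaw": 35},{"slide": [87,40,-72],"dr": [1.67,2.96,5.39],"jaw": 35},{"slide": [87,40,-72],"dr": [1.67,2.96,5.39],"jaw": 35}]}}

```text
clock: 55.2
position: [530.1, 91.2, 228.6]
ee_rot: [-0.383, 0.923, 0.017, 0.04]
contact_force: [0.2, 0.3, -0.0]
gripper_width: 44.9
grasp_force: 62.5
```

>>> {"api": "step_arm", "payload": {"motion": [{"slide": [13,-7,2],"dr": [-0.07,0.34,0.8],"jaw": 35},{"slide": [27,-14,3],"dr": [-0.14,0.68,1.61],"jaw": 35},{"slide": [40,-21,5],"dr": [-0.21,1.02,2.41],"jaw": 35},{"slide": [53,-28,7],"dr": [-0.28,1.35,3.22],"jaw": 35},{"slide": [67,-35,9],"dr": [-0.35,1.69,4.02],"jaw": 35},{"slide": [80,-42,10],"dr": [-0.42,2.03,4.83],"jaw": 35},{"slide": [93,-49.5,12],"dr": [-0.49,2.37,5.63],"jaw": 35},{"slide": [93,-49.5,12],"dr": [-0.49,2.37,5.63],"jaw": 35}]}}

```text
clock: 56.2
position: [501.1, -8.8, 207.1]
ee_rot: [-0.0, 0.991, 0.001, -0.131]
contact_force: [-0.2, 1.0, -0.6]
gripper_width: 44.3
grasp_force: 62.5
```

>>> {"api": "step_arm", "payload": {"motion": [{"slide": [-2,-3,15],"dr": [0,0.8,0],"jaw": 35},{"slide": [-5,-6,32],"dr": [0,1.6,0],"jaw": 35},{"slide": [-7,-9,50],"dr": [0,2.4,0],"jaw": 35},{"slide": [-10,-12,68],"dr": [0,3.2,0],"jaw": 35},{"slide": [-12,-15,86],"dr": [0,4,0],"jaw": 35},{"slide": [-15,-18,104],"dr": [0,4.8,0],"jaw": 35},{"slide": [-17,-20,119],"dr": [0,5.6,0],"jaw": 35},{"slide": [-17,-20,119],"dr": [0,5.6,0],"jaw": 35}]}}

```text
clock: 57.2
position: [485.5, -27.8, 85.1]
ee_rot: [-0.0, 0.865, 0.001, -0.501]
contact_force: [0.2, 0.1, -0.1]
gripper_width: 44.5
grasp_force: 62.5
```

Run:
```python
from h import *
s=st();Rd=down(90,60);plan(tcp_for([490,-30,46],[2.8,0,-6.5],Rd),Rd)
```

```text
t 57.2 p [485.5 -27.8  85.1] F [ 0.2  0.1 -0.1] w 44.5 g 62.5 ydeg 90.0 zaxis [-0.867  0.001 -0.498] j [ 0.18  0.86  0.14 -0.16 -1.89 -1.71]
slide [-39.   -2.2  22. ] dr [ 0.01 -0.02  0.01]
```

>>> {"api": "step_arm", "payload": {"motion": [{"slide": [-8,-2,4],"dr": [0,0,0],"jaw": 35},{"slide": [-16,-2,9],"dr": [0,0,0],"jaw": 35},{"slide": [-24,-2,13],"dr": [0,0,0],"jaw": 35},{"slide": [-31,-2,17],"dr": [0,0,0],"jaw": 35},{"slide": [-36,-2,20],"dr": [0,0,0],"jaw": 35},{"slide": [-39,-2,21],"dr": [0,0,0],"jaw": 35},{"slide": [-39,-2,22],"dr": [0,0,0],"jaw": 35},{"slide": [-39,-2,22],"dr": [0,0,0],"jaw": 35}]}}

```text
clock: 58.2
position: [486.8, -30.1, 43.5]
ee_rot: [-0.0, 0.867, 0.0, -0.499]
contact_force: [1.1, 0.3, 0.3]
gripper_width: 44.8
grasp_force: 62.5
```

Run:
```python
from h import *
s=st();Rd=down(90,60);plan(tcp_for([490,-30,46],[2.8,0,-6.5],Rd),Rd)
```

```text
t 58.2 p [486.8 -30.1  43.5] F [1.1 0.3 0.3] w 44.8 g 62.5 ydeg 90.0 zaxis [-0.865  0.    -0.502] j [ 0.17  0.91  0.13 -0.15 -1.82 -1.7 ]
slide [-2.3  0.1  2.5] dr [0.   0.02 0.  ]
```

>>> {"api": "step_arm", "payload": {"motion": [{"slide": [-1,0,1],"dr": [0,0,0],"jaw": 35},{"slide": [-2,0,2],"dr": [0,0,0],"jaw": 35},{"slide": [-2,0,2],"dr": [0,0,0],"jaw": 35},{"slide": [-2,0,2],"dr": [0,0,0],"jaw": 47},{"slide": [-2,0,2],"dr": [0,0,0],"jaw": 58},{"slide": [-2,0,2],"dr": [0,0,0],"jaw": 62},{"slide": [-2,0,2],"dr": [0,0,0],"jaw": 62},{"slide": [-2,0,2],"dr": [0,0,0],"jaw": 62}]}}

```text
clock: 59.2
position: [486.1, -30.1, 40.7]
ee_rot: [-0.0, 0.867, 0.0, -0.499]
contact_force: [0.8, -0.4, -0.2]
gripper_width: 62.3
grasp_force: 0.0
```

>>> {"api": "step_arm", "payload": {"motion": [{"slide": [0,0,-8],"dr": [0,0,0],"jaw": 62},{"slide": [0,0,-20],"dr": [0,0,0],"jaw": 62},{"slide": [0,0,-35],"dr": [0,0,0],"jaw": 62},{"slide": [20,0,-50],"dr": [0,-1,0],"jaw": 62},{"slide": [45,0,-60],"dr": [0,-2,0],"jaw": 62},{"slide": [70,0,-70],"dr": [0,-3.2,0],"jaw": 62},{"slide": [100,0,-80],"dr": [0,-4.4,0],"jaw": 62},{"slide": [125,0,-85],"dr": [0,-5,0],"jaw": 62}]}}

```text
clock: 60.2
position: [497.3, -30.2, 195.0]
ee_rot: [-0.0, 0.986, 0.0, -0.169]
contact_force: [-0.3, -0.1, -0.1]
gripper_width: 62.0
grasp_force: 0.0
```

Run:
```python
from h import *
s=st();w=optics.get_image("wrist")
for o in moulds(s,w,75,lo=(10,50,60)): print(*o)
plan([440,-31,150],down(90,0))
```

```text
t 60.2 p [497.3 -30.2 195. ] F [-0.3 -0.1 -0.1] w 62.0 g 0.0 ydeg 90.0 zaxis [-0.332  0.001 -0.943] j [ 0.22  0.38 -0.11 -0.07 -1.41 -1.77]
422.3 254.5 140.8 140.7 2.9 [ 13. 121.  94.] [501. 156.]
423.6 154.7 102.5 3.4 3.6 [ 13. 124.  67.] [464. 173.]
490.3 -30.5 44.9 25.1 90.0 [ 17.  95. 149.] [276. 244.]
559.9 195.4 114.1 11.2 3.8 [ 13. 121.  97.] [493. 303.]
529.5 -179.4 55.3 50.5 179.8 [ 16.  99. 108.] [120. 279.]
528.9 -105.6 54.8 44.7 178.4 [ 16.  94. 112.] [193. 275.]
629.6 270.7 106.7 8.6 91.8 [ 13. 119.  80.] [528. 355.]
slide [37.7 -0.6 64.7] dr [ 0.01 -2.38  0.01]
```

>>> {"api": "step_arm", "payload": {"motion": [{"slide": [20,0,0],"dr": [0,-0.8,0],"jaw": 10},{"slide": [36,0,15],"dr": [0,-1.6,0],"jaw": 10},{"slide": [38,0,35],"dr": [0,-2.38,0],"jaw": 10},{"slide": [38,0,55],"dr": [0,-2.38,0],"jaw": 10},{"slide": [38,0,62],"dr": [0,-2.38,0],"jaw": 10},{"slide": [38,0,62],"dr": [0,-2.38,0],"jaw": 10},{"slide": [38,0,62],"dr": [0,-2.38,0],"jaw": 10},{"slide": [38,0,62],"dr": [0,-2.38,0],"jaw": 10}]}}

```text
clock: 61.25
position: [440.8, -30.1, 146.5]
ee_rot: [0.0, 1.0, 0.0, -0.007]
contact_force: [-0.2, -0.5, 0.9]
gripper_width: 9.8
grasp_force: 0.0
```

>>> {"api": "step_arm", "payload": {"motion": [{"slide": [0,0,30],"dr": [0,0,0],"jaw": 10},{"slide": [0,0,60],"dr": [0,0,0],"jaw": 10},{"slide": [0,0,82],"dr": [0,0,0],"jaw": 10},{"slide": [-5,0,90],"dr": [0,0,0],"jaw": 10},{"slide": [-14,0,90],"dr": [0,0,0],"jaw": 10},{"slide": [-20,0,90],"dr": [0,0,0],"jaw": 10},{"slide": [-26,0,90],"dr": [0,0,0],"jaw": 10},{"slide": [-32,0,90],"dr": [0,0,0],"jaw": 10}]}}

```text
clock: 62.25
position: [471.3, -30.1, 56.1]
ee_rot: [0.0, 1.0, 0.0, -0.007]
contact_force: [-0.8, 0.3, 0.3]
gripper_width: 10.2
grasp_force: 0.1
```

>>> {"api": "step_arm", "payload": {"motion": [{"slide": [-4,0,0],"dr": [0,0,0],"jaw": 10},{"slide": [-8,0,0],"dr": [0,0,0],"jaw": 10},{"slide": [-12,0,0],"dr": [0,0,0],"jaw": 10},{"slide": [-16,0,0],"dr": [0,0,0],"jaw": 10},{"slide": [-20,0,0],"dr": [0,0,0],"jaw": 10},{"slide": [-24,0,0],"dr": [0,0,0],"jaw": 10},{"slide": [-26,0,0],"dr": [0,0,0],"jaw": 10},{"slide": [-26,0,0],"dr": [0,0,0],"jaw": 10}]}}

```text
clock: 63.25
position: [496.8, -30.1, 55.2]
ee_rot: [0.0, 1.0, 0.0, -0.007]
contact_force: [-0.3, 0.0, -0.4]
gripper_width: 10.0
grasp_force: 0.0
```

>>> {"api": "step_arm", "payload": {"motion": [{"slide": [0,0,-20],"dr": [0,0,0],"jaw": 62},{"slide": [0,0,-50],"dr": [0,0,0],"jaw": 62},{"slide": [5,-20,-90],"dr": [0,0,0],"jaw": 62},{"slide": [10,-40,-140],"dr": [0,0,0],"jaw": 62},{"slide": [15,-60,-190],"dr": [0,0,0],"jaw": 62},{"slide": [15,-70,-240],"dr": [0,0,0],"jaw": 62},{"slide": [15,-80,-280],"dr": [0,0,0],"jaw": 62},{"slide": [15,-80,-280],"dr": [0,0,0],"jaw": 62}]}}

```text
clock: 64.25
position: [487.0, -110.8, 339.0]
ee_rot: [0.0, 1.0, 0.0, -0.004]
contact_force: [0.1, 0.1, -0.7]
gripper_width: 62.1
grasp_force: 0.0
```

Run:
```python
from h import *
s=st();w=optics.get_image("wrist");t=optics.get_image("top")
for o in moulds(s,w,41,lo=(8,40,30)):
  if o[3]>40 and o[2]<75: print(*o)
cv2.imwrite("pics/fin.png",np.hstack([w[100:400,60:560],cv2.resize(t[100:300,90:440],(300,171)).copy() if 0 else cv2.copyMakeBorder(cv2.resize(t[100:300,90:440],(300,171)),0,129,0,0,0)]))
```

```text
t 64.2 p [ 487.  -110.8  339. ] F [ 0.1  0.1 -0.7] w 62.1 g 0.0 ydeg 90.0 zaxis [-0.007  0.    -1.   ] j [ 0.1   0.11 -0.09 -0.   -1.37 -1.67]
488.9 -103.6 61.6 46.0 0.0 [ 14. 103. 109.] [281. 173.]
533.7 -200.5 63.6 49.3 0.0 [ 14. 104. 107.] [214. 205.]
532.4 -31.9 63.6 48.0 179.8 [ 15. 104. 107.] [332. 203.]
```

View pics/fin.png

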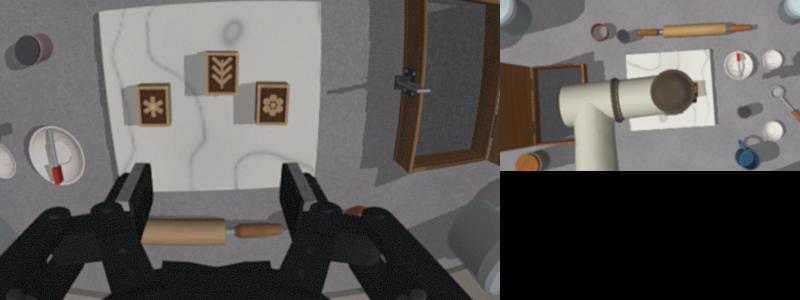

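The picture shows all three moulds carved face up and apart on the slab: star (154,105), leaf (222,73) and flower (272,103). The leaf was knocked aside but is still well inside the edge. The pin is in the dish at (55,160), the chest is empty and the lid is open. I am handing it in.

```bash
python3 -c "
from bench import arm
print(arm.job_done())"
```

```text
the job is handed in; nothing more can be done
None
```

I handed the job in at about 64 s: the pin is in the large dish, the lid is back on its stop, and the star, flower and leaf moulds lie carved face up, apart and well inside the slab's edges, though the leaf was knocked about 45 mm aside.

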